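Reach the measuring cup behind the pepper mill and pitcher

ROBOT

A 7-joint arm with a two-finger parallel gripper is mounted at the origin on the work surface. World frame = base frame: x ahead of the robot, y to its left, z up, the work surface at z = 0. Lengths are in m, angles in rad, forces in N, time in s.
With the tool pointing down it reaches from about 0.425 to 0.925 m from the base axis. Payload 6.8 kg.
Tool frame: the origin (TCP) lies at the centre of the arm's flange, where the gripper is bolted on; the fingertips stand 173 mm ahead of it and the grasp point (between the pads) lies 155 mm ahead of it; y points along the fingers, z is the direction in which the jaws open and shut, and the axes are right-handed (so a half turn about y gives the same grasp; the last joint's range is limited). The gripper opens to 85 mm and grips with 20 to 120 N. Pads are 22 mm wide; open, the fingers measure 114 mm over their backs; the gripper's body (76 mm by 85 mm) begins 54 mm behind the grasp point. The pads swing forward as they close: fully open they stand 13 mm farther back than shut.
Start: joints at [1.103, 0.477, 0.022, 1.555, -0.011, 1.109, -0.083], TCP at [0.238, -0.632, 0.405] pointing down, gripper open.
Joint ranges: [-2.96, 2.96], [-0.34, 2.1], [-1.41, 1.46], [0.24, 2.44], [-1.37, 4.51], [0.17, 1.92], [-2.96, 2.96]. Speed limits (rad/s): [2.39, 2.39, 3.14, 3.14, 3.14, 3.14, 3.14].

INTERFACE

Orientations are given as a 3x3 rotation matrix whose columns are the frame's x, y, z axes.
In Python, from workcell import telemetry, viewer, manip gives the robot as it stands. The module is installed in compiled form; this text tells all that it offers.
- The arm moves only by the shell command python3 -m handwheel 'ROWS' [FORCE]. ROWS is JSON, a list of rows, each an object of numbers: "gripper": the gripper command: -1 is shut, 1 is fully open, values between are in proportion; "x", "y", "z": the shift along the tool's x, y, z in cm; "turn": the turn about the tool's y in rad. In form: [{"gripper": .., "x": .., "y": .., "z": .., "turn": ..}, ...]. A call has 1 to 8 rows; each row is the pose to reach, as a shift and turn from the pose commanded when the call began, along the tool's axes at that moment; what a row does not reach only later rows make up. A row lasts 1/10 s, in which the tool goes at most 50 mm and 8.59 degrees, less where a joint would pass 70% of its speed; a pose out of reach is approached as far as the arm can. A call with a gripper value outside its range is refused whole. The fingers move at their own pace and stop on an object; FORCE is the grip in N (left out, the last holds). Time passes only in rows, so rows that repeat a pose let the fingers close. It gives the time, the measured TCP pose, the force and the opening at its end, in the units of the state.
- telemetry.observe(): the state, without advancing time (a new reading comes with each control period).
- viewer.camera(name): name is "scene" or "side" or "wrist"; returns a dict with "frame" (400x640x3 uint8, blue, green, red), "fovy" (degrees; the focal length in pixels is half the picture's height over the tangent of half this angle, whatever the lens; pixels are square), "cx", "cy" (the principal point, pixels), "position" and "orientation" of the camera in the world. Camera axes: x right, y up, looking along -z (the intrinsics and any distortion apply to the point x, -y, -z); pixel columns grow to the right and rows downward; lengths in m; the calibration is good to about 2 mm. A picture is of the moment at which its call begins. There is no depth.
- manip.hand_in(): hands the job in, once; it reports no verdict.
The state is a dict: "time_s": time; "q": joint angles; "joint_vel": joint speeds; "effort": joint torques, N m; "tool_pos": TCP position; "orientation": TCP orientation; "contact_force": force on the tool from outside, world axes, zero at the start; "ft_torque": the same for the moment, N m; "finger_gap": opening from 0.0 (shut) to 1.0 (fully open).
Only numpy, scipy, OpenCV 4.12 (cv2) and the standard library are available. Lean on these libraries where they do the work, as an engineer would, in place of code of your own. Each camera call takes 0.05 s, during which the arm holds its last target.

TASK

The yellow measuring cup stands at the back of the bamboo tray, behind the glass pepper mill and the white pitcher: first stand the mill and the pitcher aside on the marble board, then stand the cup in the middle of the round blue mat, and last put the mill back in the middle of the black coaster and the pitcher back in the middle of the terracotta coaster. Keep everything upright and set it down gently, and do not disturb the wooden citrus reamer or the salt jar.

Things in the scene. Friction and masses are not known exactly. Their poses are not given: they have to be found in the camera images.
- mill: Pepper mill with a clear glass waist and steel foot and top, round, 133 mm high with its little top ball; the steel top is 50 mm across from 84 to 118 mm height, good to grip; foot 52 mm across. About 0.28 kg. Origin: centre of the underside, z up. Starts upright on the black coaster, at the front or the middle place of the tray.
- pitcher: White ceramic pitcher, open, 112 mm high; 58 mm across at 30 mm height, 48 mm at the neck (85 mm up), 54 mm at the rim. Loop handle along its own -x to 47 mm from the axis (40 to 92 mm up), spout along +x: grip across its y. About 0.32 kg. Origin: centre of the underside, z up. Starts on the terracotta coaster, front or middle place, handle to the tray's front.
- cup: Yellow plastic measuring cup, open, 58 mm high, 50 mm across at the foot, 58 mm at the rim; a flat tab handle 14 mm wide and 5 mm thick sticks out along its own +x at the rim to 61 mm from the axis: grip across its y. About 0.08 kg. Origin: centre of the underside, z up. Starts on the tray's floor at the back place, handle away from the robot.
- tray: Fixed bamboo tray 270 mm (its x) by 150 mm (its y), floor 6 mm thick, rim 18 mm high and 6 mm wide. Origin: centre of the underside; +x points to the back, away from the robot. Places in line along its x: -80 mm (front), 0 (middle) and about +68 mm (back, the cup, within 10 mm of the thing in front of it). The taller mill and pitcher crowd a gripper low over the cup.
- black_coaster: Fixed black rubber disc, 80 mm across and 4 mm thick, on the tray's floor: the mill's place. Origin: centre of its underside (top 4 mm above it).
- clay_coaster: Fixed terracotta-coloured disc, 80 mm across and 4 mm thick, on the tray's floor: the pitcher's place. Origin: centre of its underside (top 4 mm above it).
- board: Fixed white marble board, 240 mm (its x) by 140 mm (its y) and 12 mm thick, the side area, left or right of the tray. Origin: centre of its underside. There is room for the mill and the pitcher 60 mm either side of its centre along its x.
- mat: Fixed round blue mat, 100 mm across and 4 mm thick, on the counter on the other side of the tray from the board: the cup's place. Origin: centre of its underside.
- reamer: Wooden citrus reamer, a ridged cone on a round foot 80 mm across, 72 mm high, standing loose on the counter behind the board or the mat; leave it alone. Origin: centre of the underside.
- salt_jar: Salt jar of glass with a red cap, 60 mm across and 90 mm high, standing loose on the counter behind the board or the mat; leave it alone. Origin: centre of the underside.
There are look-alikes about, which are no part of the job. Of the things like the cup, leave any that is green or turquoise; of the rest the larger one is meant.

How it is judged:
On the way, in this order (a step that is already met when the one before it is completed fails the run):
1. the mill and the pitcher both stand released on the marble board, the cup still where it was (x of mill in the frame of board between -0.1 and 0.1 m and y of mill in the frame of board between -0.055 and 0.055 m and z of mill in the frame of board between 0.007 and 0.018 m and linear speed of each of mill, pitcher below 0.03 m/s and angle between each of mill, pitcher's own z axis and vertical below 0.1 rad and x of pitcher in the frame of board between -0.1 and 0.1 m and y of pitcher in the frame of board between -0.055 and 0.055 m and z of pitcher in the frame of board between 0.007 and 0.018 m and contact force between the fingers and mill below 0.5 N and contact force between the fingers and pitcher below 0.5 N and distance of cup from where it was at the start of the episode below 0.04 m), for 0.2 s.
2. the cup stands released in the middle of the blue mat while the mill and the pitcher still stand on the board (horizontal distance between cup and mat below 0.015 m and z of cup in the frame of mat between 0 and 0.009 m and linear speed of each of cup, mill, pitcher below 0.03 m/s and angle between each of cup, mill, pitcher's own z axis and vertical below 0.1 rad and contact force between the fingers and cup below 0.5 N and x of mill in the frame of board between -0.1 and 0.1 m and y of mill in the frame of board between -0.055 and 0.055 m and z of mill in the frame of board between 0.007 and 0.018 m and x of pitcher in the frame of board between -0.1 and 0.1 m and y of pitcher in the frame of board between -0.055 and 0.055 m and z of pitcher in the frame of board between 0.007 and 0.018 m), for 0.2 s.
At the end, for the whole second after the job is handed in: The mill stands upright on the black coaster and the pitcher on the terracotta coaster, and the cup upright on the blue mat, each within 15 mm of the centre, released and at rest (horizontal distance between mill and black_coaster below 0.015 m and z of mill in the frame of black_coaster between 0 and 0.009 m and linear speed of each of mill, pitcher, cup below 0.03 m/s and angle between each of mill, pitcher, cup's own z axis and vertical below 0.1 rad and horizontal distance between pitcher and clay_coaster below 0.015 m and z of pitcher in the frame of clay_coaster between 0 and 0.009 m and horizontal distance between cup and mat below 0.015 m and z of cup in the frame of mat between 0 and 0.009 m and contact force between the fingers and mill below 0.5 N and contact force between the fingers and pitcher below 0.5 N and contact force between the fingers and cup below 0.5 N); the robot touches nothing.
It fails at once if the mill, the pitcher or the cup is tipped over (more than 40 degrees) (angle between any of mill, pitcher, cup's own z axis and vertical above 0.7 rad).
It fails at once if the reamer or the salt jar is disturbed (moved more than 20 mm) (distance of any of reamer, salt_jar from where it was at the start of the episode above 0.02 m).
It fails at once if the mill, the pitcher or the cup is banged down on its place (more than 60 N) (contact force between any of mill, pitcher and board above 60 N or contact force between mill and black_coaster above 60 N or contact force between pitcher and clay_coaster above 60 N or contact force between cup and mat above 60 N).
It also fails if it takes over 112 s, if anything falls off the work surface, if the arm or the gripper's body presses on something with over 40 N, if the wrist force passes 120 N, or if a joint passes its speed limit or range.

## Working session

There is one attempt and no reset: what is moved stays moved. The work goes in short steps, Python scripts to look and compute and a shell command to move; the robot and the scene stay as the last step left them, time stands still between calls to the robot, and variables do not carry over. Pictures are saved under pics/ and viewed, and the job is handed in when it is done.

```bash
mkdir -p pics; ls
python3 - <<'E'
from workcell import telemetry, viewer
import cv2,numpy as np
s=telemetry.observe(); print({k:np.round(v,3).tolist() for k,v in s.items()})
for n in ["scene","side","wrist"]:
    c=viewer.camera(n); cv2.imwrite(f"pics/{n}0.png",c["frame"])
    print(n,{k:(np.round(v,4).tolist() if not isinstance(v,str) else v) for k,v in c.items() if k!="frame"})
E
```

```text
pics
{'time_s': 0.0, 'q': [1.103, 0.478, 0.022, 1.556, -0.011, 1.109, -0.083], 'joint_vel': [-0.001, 0.001, 0.002, -0.0, -0.0, 0.0, -0.0], 'effort': [-0.0, -59.644, 1.608, -28.119, 0.012, 0.009, 0.0], 'tool_pos': [0.238, -0.632, 0.404], 'orientation': [[-0.936, -0.001, 0.352], [-0.352, 0.002, -0.936], [0.0, -1.0, -0.002]], 'contact_force': [0.318, -0.379, -0.677], 'ft_torque': [0.001, -0.002, -0.007], 'finger_gap': 0.998}
scene {'fovy': 42.134, 'cx': 327.246, 'cy': 205.3085, 'position': [1.1747, 0.5126, 0.7837], 'orientation': [[-0.6892, -0.519, 0.5056], [0.7246, -0.4945, 0.48], [0.0009, 0.6972, 0.7169]]}
side {'fovy': 47.3991, 'cx': 320.5331, 'cy': 200.2376, 'position': [0.5583, -0.7455, 0.6678], 'orientation': [[0.9975, 0.0393, -0.0594], [-0.0708, 0.6393, -0.7657], [0.0078, 0.768, 0.6404]]}
wrist {'fovy': 71.2783, 'cx': 319.5555, 'cy': 201.9573, 'position': [0.3096, -0.6036, 0.3737], 'orientation': [[0.352, 0.8913, 0.2857], [-0.936, 0.3358, 0.1057], [-0.0017, -0.3046, 0.9525]]}
```

View pics/scene0.png

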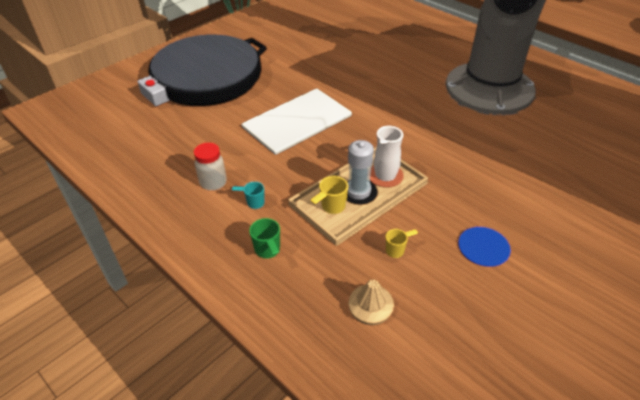

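View pics/side0.png

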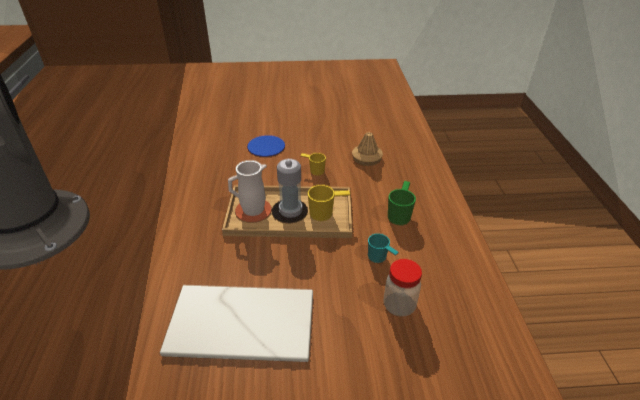

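View pics/wrist0.png

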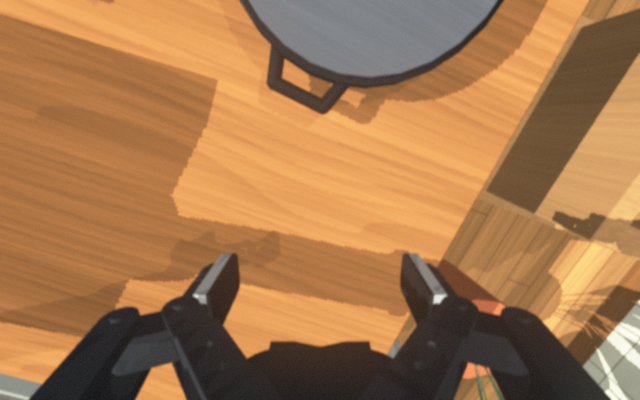

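The scene picture shows these candidates for the cup:
- yellow cup in the tray, scene (333,195)
- small yellow cup on the counter, scene (397,243)
- turquoise cup, scene (255,195)
- green cup, scene (266,238)

The target is the larger yellow one, in the tray behind the mill. The mill is in the middle place at (360,170) and the pitcher is in front at (388,155). The board is on the −y side and the mat on the +y side. The reamer is near the mat and the salt jar is behind the board.

```bash
cat > h.py <<'E'
import numpy as np, cv2
from workcell import telemetry, viewer
def cam(n,save=None):
    c=viewer.camera(n)
    if save: cv2.imwrite(f"pics/{save}.png",c["frame"])
    return c
def ray(c,u,v):
    f=200/np.tan(np.radians(c["fovy"])/2)
    d=np.array([(u-c["cx"])/f,-(v-c["cy"])/f,-1.0]); d=np.array(c["orientation"])@d
    return np.array(c["position"]),d/np.linalg.norm(d)
def onz(c,u,v,z):
    p,d=ray(c,u,v); return p+d*(z-p[2])/d[2]
def tri(c1,a,c2,b):
    p,d=ray(c1,*a); q,e=ray(c2,*b)
    t=np.linalg.lstsq(np.c_[d,-e],q-p,rcond=None)[0]
    A=p+d*t[0];B=q+e*t[1]; return (A+B)/2,np.linalg.norm(A-B)
def proj(c,P):
    f=200/np.tan(np.radians(c["fovy"])/2)
    v=np.array(c["orientation"]).T@(np.array(P)-c["position"])
    return c["cx"]-f*v[0]/v[2], c["cy"]+f*v[1]/v[2]
def comps(c,lo,hi,amin=25):
    m=cv2.inRange(cv2.cvtColor(c["frame"],cv2.COLOR_BGR2HSV),lo,hi)
    cs,_=cv2.findContours(m,cv2.RETR_EXTERNAL,cv2.CHAIN_APPROX_NONE)
    return [k.reshape(-1,2) for k in cs if cv2.contourArea(k)>amin]
E
python3 - <<'E'
from h import *
S=cam("scene");D=cam("side")
for n,c,b in [("scene",S,(240,130,460,330)),("side",D,(215,120,435,250))]:
    x0,y0,x1,y1=b; im=c["frame"][y0:y1,x0:x1]
    k=3.6; cv2.imwrite(f"pics/crop_{n}.png",cv2.resize(im,None,fx=3,fy=3,interpolation=cv2.INTER_CUBIC))
for n,c in [("scene",S),("side",D)]:
    print(n)
    for nm,lo,hi,z in [("mat",(108,150,60),(130,255,255),.004),("board",(0,0,165),(180,50,255),.012),("yellow",(22,150,80),(32,255,255),.058),("red",(0,150,60),(12,255,255),.01),("black",(0,0,0),(180,255,35),.01)]:
        for k in comps(c,lo,hi):
            P=np.array([onz(c,u,v,z)[:2] for u,v in k])
            (cx,cy),r=cv2.minEnclosingCircle(P.astype(np.float32)); bb=cv2.boundingRect(k)
            print(nm,bb,cv2.contourArea(k),np.round([cx,cy,r],3))
            if nm=="board": 
                R=cv2.minAreaRect(P.astype(np.float32)*1000); print("   rect",R)
E
```

```text
scene
mat (459, 228, 51, 38) 1408.5 [0.494 0.287 0.048]
board (356, 182, 14, 14) 51.0 [0.541 0.015 0.022]
   rect ((540.2295532226562, 22.58926773071289), (43.60428237915039, 20.435819625854492), 7.118406772613525)
board (203, 160, 21, 15) 97.0 [ 0.719 -0.265  0.028]
   rect ((720.8060302734375, -261.5618896484375), (47.23191833496094, 41.857357025146484), 74.18663787841797)
board (352, 141, 22, 20) 273.5 [ 0.446 -0.068  0.037]
   rect ((445.4417724609375, -67.03064727783203), (68.275146484375, 48.432228088378906), 43.6296272277832)
board (377, 126, 26, 54) 800.5 [ 0.407 -0.023  0.096]
   rect ((404.1076354980469, -19.45421600341797), (190.63330078125, 59.83475112915039), 39.742679595947266)
board (242, 89, 109, 65) 3348.5 [ 0.466 -0.264  0.139]
   rect ((463.998291015625, -264.23126220703125), (147.51402282714844, 241.04232788085938), 83.61911010742188)
board (146, 84, 18, 12) 106.0 [ 0.639 -0.632  0.029]
   rect ((631.5210571289062, -630.7470703125), (55.65864181518555, 33.329105377197266), 82.28934478759766)
board (139, 77, 13, 8) 27.5 [ 0.628 -0.685  0.019]
   rect ((627.03417968
[... 1309 characters left out ...]
6, 174.248046875), (62.65244674682617, 62.21146011352539), 60.110443115234375)
board (279, 159, 18, 10) 119.5 [0.548 0.187 0.022]
   rect ((547.3075561523438, 186.08694458007812), (38.67693328857422, 42.53773880004883), 86.59083557128906)
yellow (308, 185, 42, 35) 710.0 [ 0.627 -0.02   0.057]
yellow (301, 154, 25, 20) 171.5 [0.602 0.118 0.045]
red (622, 218, 18, 28) 129.0 [ 1.271 -0.1    0.044]
red (0, 25, 33, 38) 619.0 [-0.528  1.048  0.205]
red (40, 2, 11, 24) 25.5 [-0.506  1.395  0.167]
red (0, 0, 563, 400) 154595.0 [0.244 0.569 1.229]
black (281, 211, 25, 11) 38.5 [ 0.556 -0.008  0.029]
black (0, 192, 59, 42) 277.5 [-0.016  0.042  0.072]
black (0, 74, 20, 51) 229.0 [-0.303  0.593  0.195]
```

```bash
sleep 1
```

```text
(no output)
```

View pics/crop_scene.png

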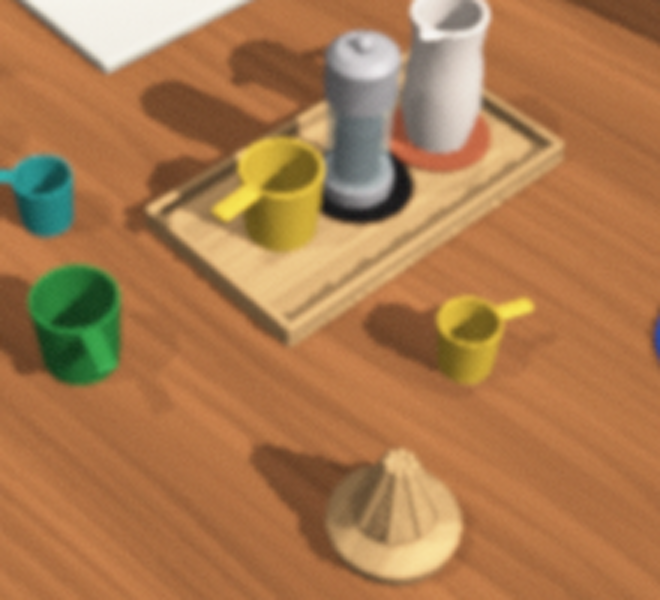

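View pics/crop_side.png

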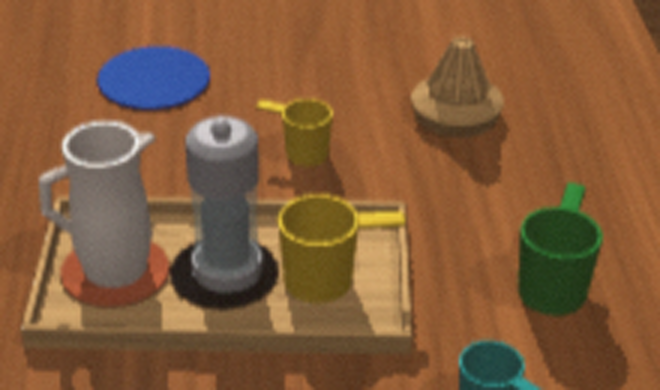

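Run:
```python
from h import *
S=cam("scene");D=cam("side")
s=lambda u,v:(240+(u+.0)/3-.33,130+v/3-.33); d=lambda u,v:(215+u/3-.33,120+v/3-.33)
print("ball",tri(S,s(364,40),D,d(222,127)))
print("pitcher rim z=.122",onz(S,*s(450,14),.122),onz(D,*d(103,145),.122), tri(S,s(450,14),D,d(103,145)))
print("cup rim z=.064",onz(S,*s(281,167),.064),onz(D,*d(318,221),.064),tri(S,s(281,167),D,d(318,221)))
print("cup tab tip",onz(S,*s(222,212),.064),onz(D,*d(403,219),.064))
print("cup tab tip2",tri(S,s(222,212),D,d(403,219)))
print("tray corners S",[np.round(onz(S,*s(*p),.018)[:2],3) for p in [(148,210),(290,331),(562,146)]])
print("tray corners D",[np.round(onz(D,*d(*p),.018)[:2],3) for p in [(24,330),(411,337),(408,205),(55,200)]])
print("clay",onz(S,*s(443,133),.01),onz(D,*d(115,268),.01))
print("black",onz(S,*s(362,181),.01),onz(D,*d(224,270),.01))
print("spout",tri(S,s(425,37),D,d(151,138)), "handle top D",onz(D,*d(44,180),.10))
print("reamer tip",tri(S,s(401,457),D,d(461,45)))
print("small cup rim",tri(S,s(470,318),D,d(308,112)))
print("salt",tri(S,(207,153),D,(405,271)))
```

```text
ball (array([0.55137989, 0.01134683, 0.13885873]), np.float64(0.0011140919299635883))
pitcher rim z=.122 [0.47257352 0.02234714 0.122     ] [0.47055714 0.01841818 0.122     ] (array([0.47036879, 0.02092464, 0.12009924]), np.float64(0.0002760532596780272))
cup rim z=.064 [0.61808399 0.00103725 0.064     ] [ 0.61619869 -0.0009626   0.064     ] (array([6.16653657e-01, 2.03595097e-04, 6.27661704e-02]), np.float64(0.0008354187516594784))
cup tab tip [0.67554256 0.00223601 0.064     ] [ 0.67612087 -0.00238689  0.064     ]
cup tab tip2 (array([0.67554449, 0.00075491, 0.06218924]), np.float64(0.0023239089091046513))
tray corners S [array([ 0.678, -0.069]), array([0.69 , 0.077]), array([0.426, 0.1  ])]
tray corners D [array([ 0.41 , -0.051]), array([ 0.675, -0.074]), array([0.691, 0.071]), array([0.421, 0.094])]
clay [0.46756344 0.02420486 0.01      ] [0.46890296 0.02005497 0.01      ]
black [0.54702672 0.01437284 0.01      ] [0.54857163 0.01288464 0.01      ]
spout (array([0.50292246, 0.02538087, 0.12141921]), np.float64(0.00019720741372958794)) handle top D [0.42883091 0.01058599 0.1       ]
reamer tip (array([0.74924487, 0.21452261, 0.07084378]), np.float64(0.0014446289715199572))
small cup rim (array([0.62004052, 0.16558035, 0.04246049]), np.float64(0.00025197754751027325))
salt (array([ 0.74264924, -0.24239901,  0.08336486]), np.float64(0.0016800190590124358))
```

```bash
cat >> h.py <<'E'
def go(x,y,zg,yaw=None):
    """row for grasp point at x,y,zg, jaw axis (tool z) yaw deg"""
    s=telemetry.observe(); R=np.array(s["orientation"]); p=np.array(s["tool_pos"])
    dl=R.T@(np.array([x,y,zg+.155])-p)*100
    cur=np.degrees(np.arctan2(R[1,2],R[0,2]))
    t=0 if yaw is None else -np.radians((yaw-cur+180)%360-180)
    print("t",round(s["time_s"],2),"grasp",np.round(p-[0,0,.155],4),"yaw",round(cur,2),"gap",round(s["finger_gap"],3),"F",np.round(s["contact_force"],1),"\n row cm",np.round(dl,2),"turn",round(t,3),"tilt",np.round(R[2],3))
E
python3 -c "
from h import *
go(.551,.011,.205,-94.7)"
```

```text
t 0.35 grasp [ 0.2377 -0.6317  0.2495] yaw -69.38 gap 1.002 F [0.9 0.6 0.3] 
 row cm [-51.96   4.47 -49.12] turn 0.442 tilt [ 0. -1. -0.]
```

```bash
python3 -m handwheel '[{"gripper":1,"x":-3,"y":0,"z":-3,"turn":0.06},{"gripper":1,"x":-6.5,"y":0,"z":-6,"turn":0.12},{"gripper":1,"x":-10,"y":0,"z":-9.5,"turn":0.18},{"gripper":1,"x":-13.5,"y":0,"z":-13,"turn":0.24},{"gripper":1,"x":-17,"y":0,"z":-16,"turn":0.30},{"gripper":1,"x":-20,"y":0,"z":-19,"turn":0.36},{"gripper":1,"x":-23,"y":0,"z":-22,"turn":0.41},{"gripper":1,"x":-26,"y":0,"z":-25,"turn":0.44}]' 30
python3 -c "
from h import *
go(.551,.011,.205,-94.7)"
```

```text
time_s: 1.15
tool_pos: [0.3935, -0.3046, 0.405]
orientation: [[-0.997, 0.001, -0.082], [0.082, -0.0, -0.997], [-0.001, -1.0, 0.0]]
contact_force: [1.0, -0.4, -0.2]
finger_gap: 0.999
t 1.15 grasp [ 0.3935 -0.3046  0.25  ] yaw -94.7 gap 0.999 F [ 1.  -0.4 -0.2] 
 row cm [-13.11   4.49 -32.74] turn -0.0 tilt [-0.001 -1.     0.   ]
```

```bash
python3 -m handwheel '[{"gripper":1,"x":-2,"y":0.5,"z":-4,"turn":0},{"gripper":1,"x":-4,"y":1,"z":-8.5,"turn":0},{"gripper":1,"x":-6,"y":1.5,"z":-13,"turn":0},{"gripper":1,"x":-8,"y":2,"z":-17.5,"turn":0},{"gripper":1,"x":-10,"y":2.5,"z":-22,"turn":0},{"gripper":1,"x":-12,"y":3,"z":-26.5,"turn":0},{"gripper":1,"x":-13.1,"y":3,"z":-30,"turn":0},{"gripper":1,"x":-13.1,"y":3,"z":-32.7,"turn":0}]'
python3 -c "
from h import *
c=cam('wrist','w1'); cam('side','s1')
for P in [(.551,.011,.138),(.47,.0205,.122),(.617,.001,.064)]: print(proj(c,P))
go(.551,.011,.110,-94.7)"
```

```text
time_s: 1.95
tool_pos: [0.551, 0.0122, 0.3747]
orientation: [[-0.997, 0.001, -0.078], [0.078, 0.001, -0.997], [-0.001, -1.0, -0.001]]
contact_force: [-0.6, 0.8, 0.7]
finger_gap: 1.0
(np.float64(321.84749168849845), np.float64(215.34827513882072))
(np.float64(318.11391408521393), np.float64(291.3180844553599))
(np.float64(326.51392538447857), np.float64(124.26377568084148))
t 2.05 grasp [0.5501 0.0142 0.2198] yaw -94.18 gap 1.0 F [-1.4  0.2  0.1] 
 row cm [-0.11 10.98  0.34] turn 0.009 tilt [-0.    -1.    -0.003]
```

View pics/w1.png

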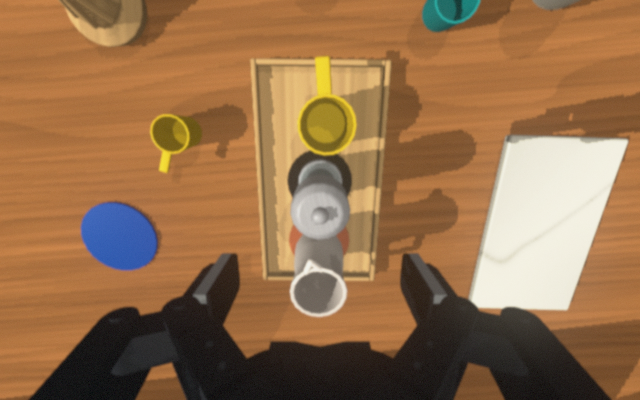

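View pics/s1.png

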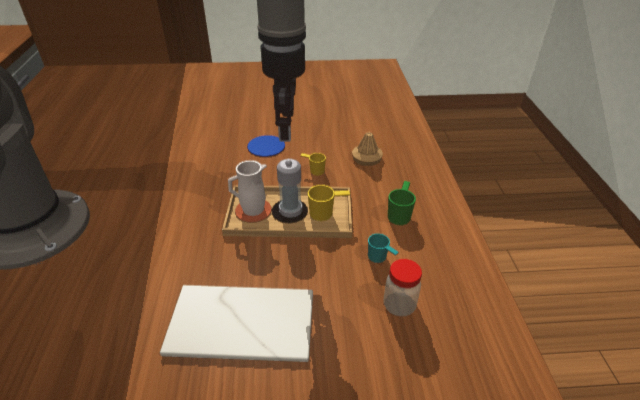

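The wrist view puts the mill ball at (320,213), the pitcher rim at (319,290) and the cup rim at (327,124). All are within 2 px of the predictions, so I descend on the mill.

```bash
python3 -m handwheel '[{"gripper":1,"x":0,"y":2,"z":0.2,"turn":0},{"gripper":1,"x":0,"y":4.5,"z":0.2,"turn":0},{"gripper":1,"x":0,"y":7,"z":0.2,"turn":0},{"gripper":1,"x":0,"y":9,"z":0.2,"turn":0},{"gripper":1,"x":0,"y":10.5,"z":0.2,"turn":0},{"gripper":1,"x":0,"y":11,"z":0.2,"turn":0},{"gripper":1,"x":0,"y":11,"z":0.2,"turn":0}]'
python3 -c "
from h import *
go(.551,.011,.110,-94.7)"
```

```text
time_s: 2.75
tool_pos: [0.5494, 0.0065, 0.2643]
orientation: [[-0.997, -0.001, -0.081], [0.081, -0.0, -0.997], [0.001, -1.0, 0.001]]
contact_force: [0.2, 0.8, 0.3]
finger_gap: 1.0
t 2.75 grasp [0.5494 0.0065 0.1093] yaw -94.64 gap 1.0 F [0.2 0.8 0.3] 
 row cm [-0.12 -0.07 -0.47] turn 0.001 tilt [ 0.001 -1.     0.001]
```

```bash
python3 -m handwheel '[{"gripper":1,"x":-0.1,"y":0,"z":-0.4,"turn":0},{"gripper":0.5,"x":-0.1,"y":0,"z":-0.4,"turn":0},{"gripper":0.2,"x":-0.1,"y":0,"z":-0.4,"turn":0},{"gripper":0,"x":-0.1,"y":0,"z":-0.4,"turn":0},{"gripper":-0.5,"x":-0.1,"y":0,"z":-0.4,"turn":0},{"gripper":-1,"x":-0.1,"y":0,"z":-0.4,"turn":0},{"gripper":-1,"x":-0.1,"y":0,"z":-0.4,"turn":0},{"gripper":-1,"x":-0.1,"y":0,"z":-0.4,"turn":0}]' 35
python3 -c "
from h import *
go(.551,.011,.110,-94.7)"
```

```text
time_s: 3.55
tool_pos: [0.5513, 0.0113, 0.2655]
orientation: [[-0.997, 0.001, -0.08], [0.08, 0.0, -0.997], [-0.001, -1.0, -0.0]]
contact_force: [-0.0, 1.2, 6.4]
finger_gap: 0.572
t 3.55 grasp [0.5513 0.0113 0.1105] yaw -94.59 gap 0.572 F [-0.   1.2  6.4] 
 row cm [0.03 0.05 0.03] turn 0.002 tilt [-0.001 -1.    -0.   ]
```

```bash
python3 -m handwheel '[{"gripper":-1,"x":0,"y":-0.8,"z":0,"turn":0},{"gripper":-1,"x":0,"y":-2.3,"z":0,"turn":0},{"gripper":-1,"x":0,"y":-4,"z":0,"turn":0},{"gripper":-1,"x":0,"y":-5.5,"z":0,"turn":0},{"gripper":-1,"x":0,"y":-6.6,"z":0,"turn":0},{"gripper":-1,"x":0,"y":-7,"z":0,"turn":0}]'
python3 -c "
from h import *
go(.522,-.274,.18,-94.7)"
```

```text
time_s: 4.15
tool_pos: [0.551, 0.011, 0.3358]
orientation: [[-0.997, 0.001, -0.08], [0.08, -0.0, -0.997], [-0.001, -1.0, -0.0]]
contact_force: [0.9, -0.4, -2.4]
finger_gap: 0.573
t 4.15 grasp [0.551  0.011  0.1808] yaw -94.61 gap 0.573 F [ 0.9 -0.4 -2.4] 
 row cm [ 0.6   0.07 28.64] turn 0.002 tilt [-0.001 -1.    -0.   ]
```

```bash
python3 -m handwheel '[{"gripper":-1,"x":0,"y":0,"z":1,"turn":0},{"gripper":-1,"x":0.1,"y":0,"z":3,"turn":0},{"gripper":-1,"x":0.2,"y":0,"z":6,"turn":0},{"gripper":-1,"x":0.3,"y":0,"z":9,"turn":0},{"gripper":-1,"x":0.3,"y":0,"z":12,"turn":0},{"gripper":-1,"x":0.4,"y":0,"z":15,"turn":0},{"gripper":-1,"x":0.5,"y":0,"z":18,"turn":0},{"gripper":-1,"x":0.6,"y":0,"z":21,"turn":0}]' && python3 -m handwheel '[{"gripper":-1,"x":0,"y":0,"z":3,"turn":0},{"gripper":-1,"x":0,"y":0,"z":5.5,"turn":0},{"gripper":-1,"x":0,"y":0,"z":7.2,"turn":0},{"gripper":-1,"x":0,"y":0,"z":7.6,"turn":0},{"gripper":-1,"x":0,"y":0,"z":7.6,"turn":0},{"gripper":-1,"x":0,"y":0,"z":7.6,"turn":0}]'
python3 -c "
from h import *
c=cam('side','s2')
go(.522,-.274,.113,-94.7)"
```

```text
time_s: 4.95
tool_pos: [0.5271, -0.1997, 0.3336]
orientation: [[-0.997, -0.002, -0.081], [0.081, 0.0, -0.997], [0.002, -1.0, -0.0]]
contact_force: [-0.5, -0.1, -2.8]
finger_gap: 0.575
time_s: 5.55
tool_pos: [0.5224, -0.2719, 0.3345]
orientation: [[-0.997, -0.0, -0.078], [0.078, 0.001, -0.997], [0.0, -1.0, -0.001]]
contact_force: [0.1, 0.1, -2.7]
finger_gap: 0.571
t 5.6 grasp [ 0.5225 -0.2717  0.1796] yaw -94.46 gap 0.574 F [-0.2  0.  -3.4] 
 row cm [0.03 6.66 0.24] turn 0.004 tilt [ 0.    -1.    -0.001]
```

View pics/s2.png

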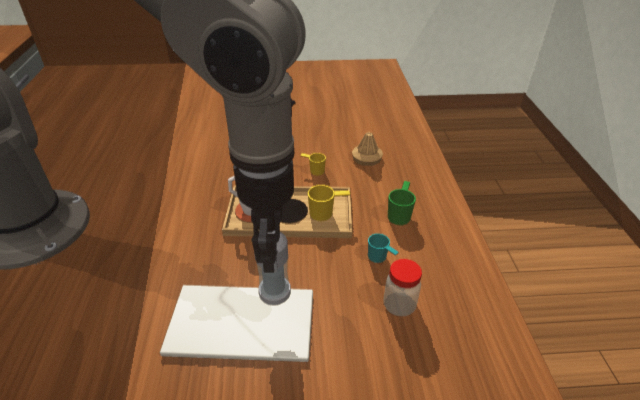

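The mill hangs upright over the board, its foot at (274,290). I lower it.

```bash
python3 -m handwheel '[{"gripper":-1,"x":0,"y":1,"z":0.1,"turn":0},{"gripper":-1,"x":0,"y":2.8,"z":0.1,"turn":0},{"gripper":-1,"x":0,"y":4.4,"z":0.1,"turn":0},{"gripper":-1,"x":0,"y":5.5,"z":0.1,"turn":0},{"gripper":-1,"x":0,"y":6.1,"z":0.1,"turn":0},{"gripper":-1,"x":0,"y":6.4,"z":0.1,"turn":0},{"gripper":-1,"x":0,"y":6.5,"z":0.1,"turn":0},{"gripper":-1,"x":0,"y":6.5,"z":0.1,"turn":0}]'
python3 -c "
from h import *
go(.522,-.274,.112,-94.7)"
```

```text
time_s: 6.4
tool_pos: [0.5222, -0.2746, 0.2701]
orientation: [[-0.997, 0.001, -0.08], [0.08, -0.0, -0.997], [-0.001, -1.0, 0.0]]
contact_force: [0.2, -0.9, -3.2]
finger_gap: 0.576
t 6.4 grasp [ 0.5222 -0.2746  0.1151] yaw -94.6 gap 0.576 F [ 0.2 -0.9 -3.2] 
 row cm [ 0.02  0.31 -0.05] turn 0.002 tilt [-0.001 -1.     0.   ]
```

```bash
python3 -m handwheel '[{"gripper":-1,"x":0,"y":0.1,"z":0,"turn":0},{"gripper":-1,"x":0,"y":0.2,"z":0,"turn":0},{"gripper":-1,"x":0,"y":0.25,"z":0,"turn":0},{"gripper":-1,"x":0,"y":0.3,"z":0,"turn":0},{"gripper":-1,"x":0,"y":0.3,"z":0,"turn":0}]'
python3 -c "
from h import *
go(.522,-.274,.112,-94.7)"
```

```text
time_s: 6.9
tool_pos: [0.5222, -0.2745, 0.2676]
orientation: [[-0.997, 0.001, -0.08], [0.08, -0.0, -0.997], [-0.001, -1.0, 0.0]]
contact_force: [-2.0, 1.1, 4.4]
finger_gap: 0.573
t 6.9 grasp [ 0.5222 -0.2745  0.1126] yaw -94.6 gap 0.573 F [-2.   1.1  4.4] 
 row cm [ 0.03  0.06 -0.05] turn 0.002 tilt [-0.001 -1.     0.   ]
```

```bash
python3 -m handwheel '[{"gripper":0.25,"x":0,"y":0,"z":0,"turn":0},{"gripper":0.4,"x":0,"y":0,"z":0,"turn":0},{"gripper":1,"x":0,"y":0,"z":0,"turn":0},{"gripper":1,"x":0,"y":0,"z":0,"turn":0},{"gripper":1,"x":0,"y":-2,"z":0,"turn":0},{"gripper":1,"x":0,"y":-5,"z":0,"turn":0},{"gripper":1,"x":0,"y":-9,"z":0,"turn":0},{"gripper":1,"x":0,"y":-12,"z":0,"turn":0}]'
python3 -c "
from h import *
go(.4705,.0205,.2,-94.7)"
```

```text
time_s: 7.7
tool_pos: [0.5221, -0.2745, 0.3888]
orientation: [[-0.997, 0.001, -0.08], [0.08, -0.001, -0.997], [-0.001, -1.0, 0.0]]
contact_force: [-0.4, 0.3, 0.3]
finger_gap: 0.999
t 7.7 grasp [ 0.5221 -0.2745  0.2338] yaw -94.6 gap 0.999 F [-0.4  0.3  0.3] 
 row cm [  7.52   3.36 -29.  ] turn 0.002 tilt [-0.001 -1.     0.   ]
```

```bash
python3 -m handwheel '[{"gripper":1,"x":1,"y":0,"z":-3,"turn":0},{"gripper":1,"x":2,"y":0,"z":-7,"turn":-0.04},{"gripper":1,"x":3,"y":0,"z":-11,"turn":-0.08},{"gripper":1,"x":4,"y":0,"z":-15,"turn":-0.12},{"gripper":1,"x":5,"y":0,"z":-19,"turn":-0.16},{"gripper":1,"x":6,"y":0,"z":-23,"turn":-0.2},{"gripper":1,"x":7,"y":0.5,"z":-26.5,"turn":-0.22},{"gripper":1,"x":7.5,"y":1,"z":-28.5,"turn":-0.22}]' && python3 -m handwheel '[{"gripper":1,"x":0,"y":0,"z":0,"turn":0},{"gripper":1,"x":0,"y":0,"z":0,"turn":0}]'
python3 -c "
from h import *
c=cam('wrist','w3'); cam('side','s3')
print(proj(c,(.47,.0205,.122)))
go(.4705,.0205,.2,-82)"
```

```text
time_s: 8.5
tool_pos: [0.4693, 0.0187, 0.3769]
orientation: [[-0.99, 0.001, 0.143], [-0.143, 0.001, -0.99], [-0.001, -1.0, -0.001]]
contact_force: [0.4, -0.5, 0.1]
finger_gap: 0.998
time_s: 8.7
tool_pos: [0.4701, 0.0155, 0.3767]
orientation: [[-0.99, 0.0, 0.14], [-0.14, -0.0, -0.99], [0.0, -1.0, 0.0]]
contact_force: [0.1, 0.3, -0.6]
finger_gap: 0.997
(np.float64(314.2694721214733), np.float64(207.1635980852006))
t 8.8 grasp [0.4703 0.0144 0.2218] yaw -82.1 gap 1.0 F [ 0.3 -0.5  0.5] 
 row cm [-0.1   2.18 -0.6 ] turn -0.002 tilt [-0. -1.  0.]
```

View pics/w3.png

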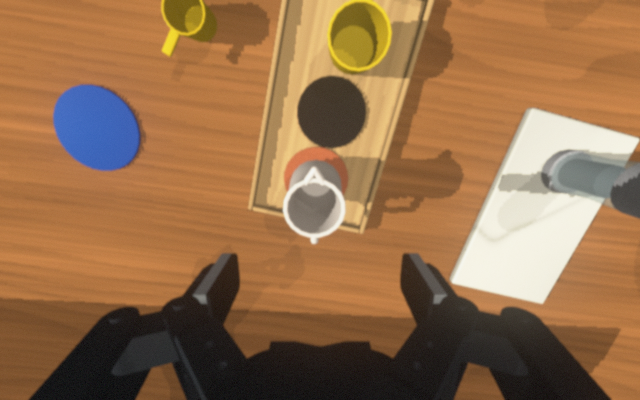

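View pics/s3.png

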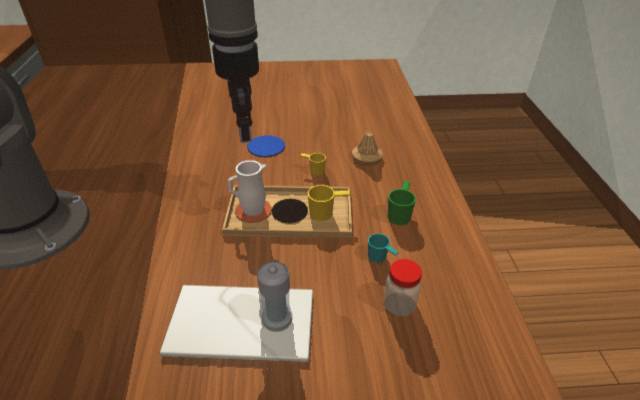

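The mill stands upright on the board at side (275,300). In the wrist view the pitcher rim is at (314,208), with spout and handle aligned vertically, so the jaw angle is right. I measure the black coaster while it is visible, then grip the neck.

```bash
python3 -c "
from h import *
c=cam('wrist')
for nm,lo,hi,z in [('mat',(108,150,60),(130,255,255),.004),('black',(0,0,0),(180,255,60),.01),('board',(0,0,165),(180,50,255),.012)]:
    for k in comps(c,lo,hi,400):
        P=np.array([onz(c,u,v,z)[:2] for u,v in k]).astype(np.float32)
        print(nm,cv2.boundingRect(k),np.round(cv2.minEnclosingCircle(P)[0],4),np.round(cv2.minEnclosingCircle(P)[1],3))
        if nm=='board': print(cv2.minAreaRect(P*1000))
c=cam('side')
for k in comps(c,(0,0,0),(180,255,60),100):
    P=np.array([onz(c,u,v,.01)[:2] for u,v in k]).astype(np.float32)
    print('side black',cv2.boundingRect(k),cv2.minEnclosingCircle(P))
go(.4705,.0205,.093,-82)"
```

```text
mat (54, 87, 84, 83) [0.491  0.2865] 0.048
black (30, 255, 580, 145) [ 0.1049 -0.036 ] 0.474
board (281, 165, 63, 79) [0.4337 0.0248] 0.052
((433.6183166503906, 21.997413635253906), (88.13580322265625, 79.586669921875), 54.01040267944336)
board (450, 108, 188, 195) [ 0.4605 -0.2664] 0.136
((460.59906005859375, -265.63140869140625), (144.7750701904297, 237.76687622070312), 83.76192474365234)
side black (49, 210, 40, 47) ((0.09383293241262436, -0.0285880658775568), 0.06950850784778595)
side black (272, 199, 35, 24) ((0.5485246181488037, 0.011126565746963024), 0.03859430178999901)
side black (521, 95, 103, 133) ((1.2738456726074219, 0.21487045288085938), 0.3025457262992859)
side black (209, 26, 50, 116) ((0.43180251121520996, 0.7415194511413574), 0.44250014424324036)
side black (206, 0, 49, 30) ((0.2826928496360779, 1.3525524139404297), 0.22230814397335052)
side black (156, 0, 55, 63) ((0.11566344648599625, 1.197156548500061), 0.40082797408103943)
side black (0, 0, 72, 236) ((-0.3211272060871124, 0.7828726172447205), 0.8834903836250305)
t 8.9 grasp [0.4703 0.0144 0.2218] yaw -82.12 gap 1.003 F [-0.2  0.3  0.3] 
 row cm [-0.1  12.88 -0.61] turn -0.002 tilt [-0. -1.  0.]
```

```bash
python3 -m handwheel '[{"gripper":1,"x":0,"y":2,"z":-0.6,"turn":0},{"gripper":1,"x":0,"y":4.5,"z":-0.6,"turn":0},{"gripper":1,"x":0,"y":7,"z":-0.6,"turn":0},{"gripper":1,"x":0,"y":9.5,"z":-0.6,"turn":0},{"gripper":1,"x":0,"y":11.5,"z":-0.6,"turn":0},{"gripper":1,"x":0,"y":12.5,"z":-0.6,"turn":0},{"gripper":1,"x":0,"y":12.8,"z":-0.6,"turn":0},{"gripper":1,"x":0,"y":12.8,"z":-0.6,"turn":0}]'
python3 -c "
from h import *
go(.4705,.0205,.093,-82)"
```

```text
time_s: 9.7
tool_pos: [0.4695, 0.0213, 0.2489]
orientation: [[-0.99, 0.0, 0.139], [-0.139, -0.0, -0.99], [-0.0, -1.0, 0.0]]
contact_force: [-0.4, -0.3, 0.1]
finger_gap: 1.002
t 9.7 grasp [0.4695 0.0213 0.0939] yaw -82.03 gap 1.002 F [-0.4 -0.3  0.1] 
 row cm [-0.09  0.09  0.09] turn -0.0 tilt [-0. -1.  0.]
```

```bash
python3 -m handwheel '[{"gripper":0.5,"x":-0.1,"y":0.1,"z":0.05,"turn":0},{"gripper":0.2,"x":-0.1,"y":0.1,"z":0.05,"turn":0},{"gripper":0,"x":-0.1,"y":0.1,"z":0.05,"turn":0},{"gripper":-0.5,"x":-0.1,"y":0.1,"z":0.05,"turn":0},{"gripper":-1,"x":-0.1,"y":0.1,"z":0.05,"turn":0},{"gripper":-1,"x":-0.1,"y":0.1,"z":0.05,"turn":0},{"gripper":-1,"x":-0.1,"y":0.1,"z":0.05,"turn":0},{"gripper":-1,"x":-0.1,"y":0.1,"z":0.05,"turn":0}]' 35
python3 -c "
from h import *
go(.4705,.0205,.093,-82)"
```

```text
time_s: 10.5
tool_pos: [0.4708, 0.0211, 0.2487]
orientation: [[-0.99, 0.002, 0.139], [-0.139, -0.0, -0.99], [-0.002, -1.0, 0.001]]
contact_force: [0.1, -0.8, 5.0]
finger_gap: 0.651
t 10.5 grasp [0.4708 0.0211 0.0937] yaw -82.01 gap 0.651 F [ 0.1 -0.8  5. ] 
 row cm [0.04 0.07 0.05] turn -0.0 tilt [-0.002 -1.     0.001]
```

```bash
python3 -m handwheel '[{"gripper":0.5,"x":0,"y":0,"z":0,"turn":0},{"gripper":0.7,"x":0,"y":0,"z":0,"turn":0},{"gripper":0.7,"x":0,"y":0.4,"z":0,"turn":0},{"gripper":0.7,"x":0,"y":0.9,"z":0,"turn":0},{"gripper":0.7,"x":0,"y":1.1,"z":0,"turn":0},{"gripper":0.7,"x":0,"y":1.1,"z":0,"turn":0},{"gripper":0.3,"x":0,"y":1.1,"z":0,"turn":0},{"gripper":0,"x":0,"y":1.1,"z":0,"turn":0}]' 35 && python3 -m handwheel '[{"gripper":-0.5,"x":0,"y":0,"z":0,"turn":0},{"gripper":-1,"x":0,"y":0,"z":0,"turn":0},{"gripper":-1,"x":0,"y":0,"z":0,"turn":0},{"gripper":-1,"x":0,"y":0,"z":0,"turn":0}]'
python3 -c "
from h import *
cam('scene','c4');cam('side','s4')
go(.4705,.0205,.083,-82)"
```

```text
time_s: 11.3
tool_pos: [0.4704, 0.0212, 0.237]
orientation: [[-0.99, 0.0, 0.139], [-0.139, -0.0, -0.99], [-0.0, -1.0, 0.0]]
contact_force: [0.2, -0.4, 3.4]
finger_gap: 0.657
time_s: 11.7
tool_pos: [0.4704, 0.0211, 0.237]
orientation: [[-0.99, 0.0, 0.139], [-0.139, -0.0, -0.99], [-0.0, -1.0, 0.0]]
contact_force: [-1.0, -0.0, 5.5]
finger_gap: 0.658
t 11.8 grasp [0.4704 0.0212 0.0819] yaw -82.0 gap 0.658 F [-0.9 -1.3  5.7] 
 row cm [-0.   -0.11  0.07] turn 0.0 tilt [-0. -1.  0.]
```

View pics/s4.png

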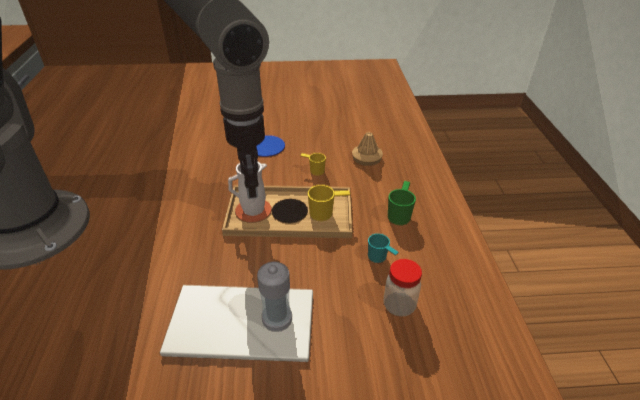

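View pics/c4.png

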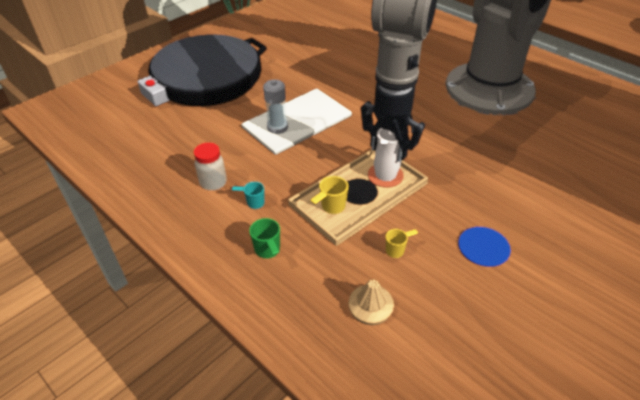

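The fingers hold the pitcher below the rim and it still stands upright on the clay coaster. I lift it.

```bash
python3 -m handwheel '[{"gripper":-1,"x":0,"y":-0.5,"z":0,"turn":0},{"gripper":-1,"x":0,"y":-1.5,"z":0,"turn":0},{"gripper":-1,"x":0,"y":-3,"z":0,"turn":0},{"gripper":-1,"x":0,"y":-4.5,"z":0,"turn":0},{"gripper":-1,"x":0,"y":-5.6,"z":0,"turn":0},{"gripper":-1,"x":0,"y":-6,"z":0,"turn":0}]'
python3 -c "
from h import *
cam('side','s5')
go(.402,-.260,.142,-82)"
```

```text
time_s: 12.4
tool_pos: [0.4705, 0.0212, 0.2979]
orientation: [[-0.99, 0.002, 0.139], [-0.139, 0.0, -0.99], [-0.002, -1.0, 0.0]]
contact_force: [0.1, -0.4, -4.9]
finger_gap: 0.655
t 12.45 grasp [0.4705 0.0212 0.1429] yaw -82.0 gap 0.66 F [-0.3  0.8 -3.3] 
 row cm [10.7   0.08 26.89] turn 0.0 tilt [-0.002 -1.     0.   ]
```

View pics/s5.png

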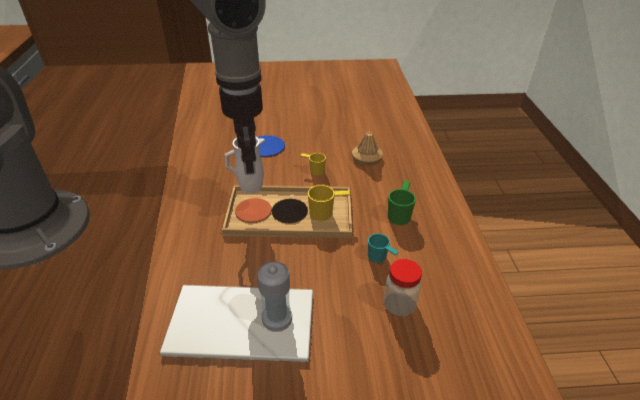

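The pitcher hangs upright clear of the tray, and the clay coaster is visible at side (254,210).

```bash
python3 -m handwheel '[{"gripper":-1,"x":0.4,"y":0,"z":1,"turn":0},{"gripper":-1,"x":1.2,"y":0,"z":3,"turn":0},{"gripper":-1,"x":2.4,"y":0,"z":6,"turn":0},{"gripper":-1,"x":3.6,"y":0,"z":9,"turn":0},{"gripper":-1,"x":4.8,"y":0,"z":12,"turn":0},{"gripper":-1,"x":6,"y":0,"z":15,"turn":0},{"gripper":-1,"x":7.2,"y":0,"z":18,"turn":0},{"gripper":-1,"x":8.4,"y":0,"z":21,"turn":0}]' && python3 -m handwheel '[{"gripper":-1,"x":1.1,"y":0,"z":2.7,"turn":0},{"gripper":-1,"x":1.9,"y":0,"z":4.8,"turn":0},{"gripper":-1,"x":2.3,"y":0,"z":5.7,"turn":0},{"gripper":-1,"x":2.3,"y":0,"z":5.9,"turn":0},{"gripper":-1,"x":2.3,"y":0,"z":5.9,"turn":0},{"gripper":-1,"x":2.3,"y":0,"z":5.9,"turn":0}]'
python3 -c "
from h import *
c=cam('side','s6')
for k in comps(c,(0,170,90),(8,255,255),100)[:6]:
    P=np.array([onz(c,u,v,.01)[:2] for u,v in k]).astype(np.float32)
    print('clay',cv2.boundingRect(k),cv2.minEnclosingCircle(P))
go(.402,-.260,.086,-82)"
```

```text
time_s: 13.25
tool_pos: [0.4149, -0.2003, 0.2959]
orientation: [[-0.99, -0.002, 0.139], [-0.139, 0.0, -0.99], [0.002, -1.0, -0.001]]
contact_force: [0.4, 0.2, -4.2]
finger_gap: 0.655
time_s: 13.85
tool_pos: [0.4022, -0.2588, 0.2965]
orientation: [[-0.99, -0.0, 0.141], [-0.141, 0.001, -0.99], [0.0, -1.0, -0.001]]
contact_force: [1.0, 1.2, -3.7]
finger_gap: 0.657
clay (389, 258, 33, 30) ((0.7634309530258179, -0.18125790357589722), 0.03650563582777977)
t 13.9 grasp [ 0.4022 -0.2589  0.1416] yaw -81.87 gap 0.655 F [ 0.8 -0.2 -3.6] 
 row cm [0.04 5.56 0.11] turn 0.002 tilt [-0.    -1.    -0.001]
```

View pics/s6.png

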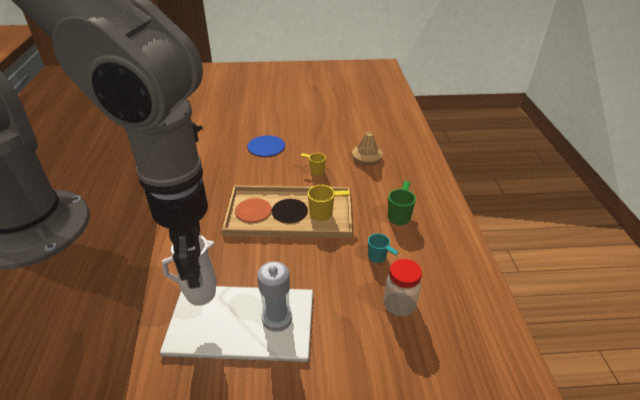

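The pitcher hangs over the front end of the board at (200,280), clear of the mill. I lower it.

```bash
python3 -m handwheel '[{"gripper":-1,"x":0,"y":1,"z":0,"turn":0},{"gripper":-1,"x":0,"y":2.5,"z":0,"turn":0},{"gripper":-1,"x":0,"y":4,"z":0,"turn":0},{"gripper":-1,"x":0,"y":5,"z":0,"turn":0},{"gripper":-1,"x":0,"y":5.3,"z":0,"turn":0},{"gripper":-1,"x":0,"y":5.45,"z":0,"turn":0},{"gripper":-1,"x":0,"y":5.55,"z":0,"turn":0},{"gripper":-1,"x":0,"y":5.6,"z":0,"turn":0}]'
python3 -c "
from h import *
go(.402,-.260,.0835,-82)"
```

```text
time_s: 14.7
tool_pos: [0.402, -0.2602, 0.2411]
orientation: [[-0.99, 0.001, 0.139], [-0.139, -0.0, -0.99], [-0.001, -1.0, 0.001]]
contact_force: [1.1, 0.7, -3.7]
finger_gap: 0.653
t 14.7 grasp [ 0.402  -0.2602  0.0861] yaw -81.99 gap 0.653 F [ 1.1  0.7 -3.7] 
 row cm [ 0.    0.26 -0.02] turn 0.0 tilt [-0.001 -1.     0.001]
```

```bash
python3 -m handwheel '[{"gripper":-1,"x":0,"y":0.1,"z":0,"turn":0},{"gripper":-1,"x":0,"y":0.2,"z":0,"turn":0},{"gripper":-1,"x":0,"y":0.25,"z":0,"turn":0},{"gripper":-1,"x":0,"y":0.25,"z":0,"turn":0}]'
python3 -c "
from h import *
go(.402,-.260,.0835,-82)"
```

```text
time_s: 15.1
tool_pos: [0.4021, -0.2602, 0.2389]
orientation: [[-0.99, 0.001, 0.139], [-0.139, -0.001, -0.99], [-0.001, -1.0, 0.001]]
contact_force: [-0.9, -0.2, 5.1]
finger_gap: 0.653
t 15.1 grasp [ 0.4021 -0.2602  0.0839] yaw -81.99 gap 0.653 F [-0.9 -0.2  5.1] 
 row cm [ 0.01  0.04 -0.02] turn 0.0 tilt [-0.001 -1.     0.001]
```

```bash
python3 -m handwheel '[{"gripper":0.4,"x":0,"y":0,"z":0,"turn":0},{"gripper":0.55,"x":0,"y":0,"z":0,"turn":0},{"gripper":1,"x":0,"y":0,"z":0,"turn":0},{"gripper":1,"x":0,"y":0,"z":0,"turn":0},{"gripper":1,"x":0,"y":-2,"z":0,"turn":0},{"gripper":1,"x":0,"y":-5,"z":0,"turn":0},{"gripper":1,"x":0,"y":-9,"z":0,"turn":0},{"gripper":1,"x":0,"y":-13,"z":0,"turn":0}]'
python3 -c "
from h import *
c=cam('side','s7')
go(.617,.001,.2,-90)"
```

```text
time_s: 15.9
tool_pos: [0.4015, -0.2599, 0.3693]
orientation: [[-0.99, -0.001, 0.139], [-0.139, 0.001, -0.99], [0.001, -1.0, -0.001]]
contact_force: [-0.3, -0.8, 0.8]
finger_gap: 1.002
t 15.95 grasp [ 0.4035 -0.2608  0.2208] yaw -81.99 gap 0.997 F [ 1.3 -1.3  5. ] 
 row cm [-24.78   2.13 -22.96] turn 0.14 tilt [-0.007 -1.     0.006]
```

View pics/s7.png

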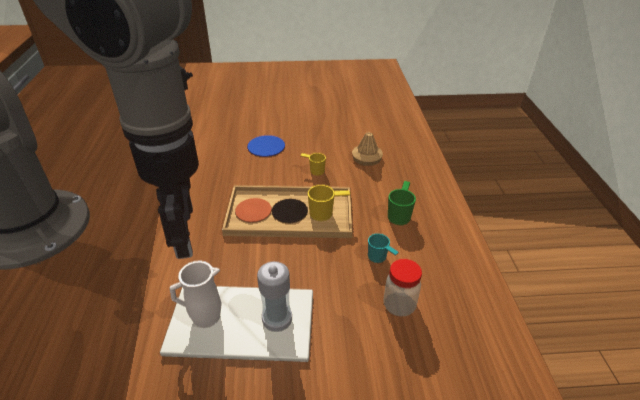

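Both stand upright on the board, the pitcher at (203,300) and the mill at (275,300). Next is the cup.

```bash
python3 -m handwheel '[{"gripper":1,"x":-2,"y":0,"z":-2,"turn":0.02},{"gripper":1,"x":-5,"y":0,"z":-5,"turn":0.04},{"gripper":1,"x":-8,"y":0,"z":-8,"turn":0.06},{"gripper":1,"x":-11,"y":0,"z":-11,"turn":0.08},{"gripper":1,"x":-14,"y":0,"z":-14,"turn":0.1},{"gripper":1,"x":-17,"y":0,"z":-17,"turn":0.12},{"gripper":1,"x":-20,"y":0,"z":-19.5,"turn":0.14},{"gripper":1,"x":-22.5,"y":0,"z":-21.5,"turn":0.14}]' && python3 -m handwheel '[{"gripper":1,"x":-1.8,"y":1.5,"z":-0.8,"turn":0},{"gripper":1,"x":-2,"y":2,"z":-0.8,"turn":0},{"gripper":1,"x":-2,"y":2,"z":-0.8,"turn":0},{"gripper":1,"x":-2,"y":2,"z":-0.8,"turn":0}]'
python3 -c "
from h import *
c=cam('wrist','w8'); 
print(proj(c,(.617,.001,.064)))
for nm,lo,hi,z in [('black',(0,0,0),(180,255,60),.01),('clay',(0,170,90),(8,255,255),.01),('cup',(22,150,80),(32,255,255),.064)]:
    for k in comps(c,lo,hi,400):
        P=np.array([onz(c,u,v,z)[:2] for u,v in k]).astype(np.float32)
        print(nm,cv2.boundingRect(k),np.round(cv2.minEnclosingCircle(P)[0],4),np.round(cv2.minEnclosingCircle(P)[1],3))
go(.617,.001,.05,-90)"
```

```text
time_s: 16.75
tool_pos: [0.5957, -0.0135, 0.3679]
orientation: [[-1.0, 0.0, 0.001], [-0.001, 0.001, -1.0], [-0.0, -1.0, -0.001]]
contact_force: [0.6, -0.3, 0.1]
finger_gap: 1.001
time_s: 17.15
tool_pos: [0.614, -0.009, 0.3481]
orientation: [[-1.0, -0.001, -0.002], [0.002, -0.001, -1.0], [0.001, -1.0, 0.001]]
contact_force: [0.5, -0.2, -0.2]
finger_gap: 1.0
(np.float64(309.25762705336456), np.float64(194.4665775399126))
black (30, 278, 580, 122) [ 0.2821 -0.0085] 0.434
clay (591, 1, 49, 80) [ 0.7541 -0.3131] 0.037
cup (127, 165, 56, 59) [0.616  0.1465] 0.035
cup (279, 129, 61, 96) [0.632  0.0007] 0.046
t 17.2 grasp [ 0.614  -0.009   0.1935] yaw -90.1 gap 0.999 F [ 0.5 -0.   0.1] 
 row cm [-0.3  14.35 -1.01] turn -0.002 tilt [ 0.    -1.     0.001]
```

View pics/w8.png

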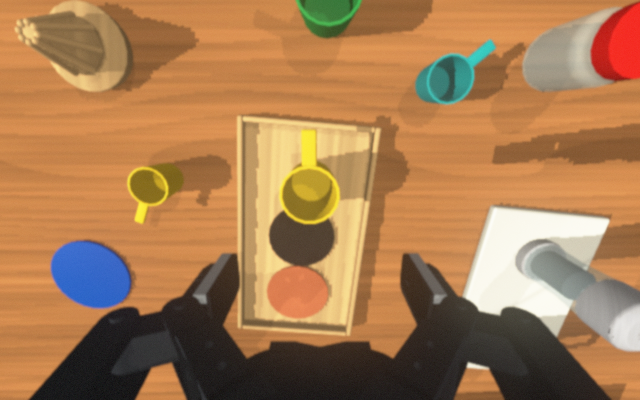

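The cup rim is at (310,194), as predicted, and its tab points straight up in the picture. Jaw yaw −90° is right, so I descend.

```bash
python3 -m handwheel '[{"gripper":1,"x":-0.3,"y":2,"z":-1,"turn":0},{"gripper":1,"x":-0.3,"y":5,"z":-1,"turn":0},{"gripper":1,"x":-0.3,"y":8,"z":-1,"turn":0},{"gripper":1,"x":-0.3,"y":11,"z":-1,"turn":0},{"gripper":1,"x":-0.3,"y":13.5,"z":-1,"turn":0},{"gripper":1,"x":-0.3,"y":14.8,"z":-1,"turn":0},{"gripper":1,"x":-0.3,"y":15,"z":-1,"turn":0},{"gripper":1,"x":-0.3,"y":15,"z":-1,"turn":0}]'
python3 -c "
from h import *
go(.617,.001,.043,-90)"
```

```text
time_s: 18.0
tool_pos: [0.6179, 0.0019, 0.1991]
orientation: [[-1.0, 0.001, -0.001], [0.001, -0.0, -1.0], [-0.001, -1.0, 0.0]]
contact_force: [-0.5, 1.2, -0.2]
finger_gap: 1.002
t 18.0 grasp [0.6179 0.0019 0.0441] yaw -90.04 gap 1.002 F [-0.5  1.2 -0.2] 
 row cm [0.09 0.11 0.09] turn -0.001 tilt [-0.001 -1.     0.   ]
```

```bash
python3 -m handwheel '[{"gripper":0.7,"x":0.1,"y":0,"z":0.1,"turn":0},{"gripper":0.4,"x":0.1,"y":0,"z":0.1,"turn":0},{"gripper":0.2,"x":0.1,"y":0,"z":0.1,"turn":0},{"gripper":0,"x":0.1,"y":0,"z":0.1,"turn":0},{"gripper":-1,"x":0.1,"y":0,"z":0.1,"turn":0},{"gripper":-1,"x":0.1,"y":0,"z":0.1,"turn":0},{"gripper":-1,"x":0.1,"y":0,"z":0.1,"turn":0}]' 20
python3 -c "
from h import *
go(.617,.001,.043,-90)"
```

```text
time_s: 18.7
tool_pos: [0.6172, 0.001, 0.1998]
orientation: [[-1.0, 0.002, -0.001], [0.001, -0.0, -1.0], [-0.002, -1.0, 0.0]]
contact_force: [-2.0, 0.2, 5.8]
finger_gap: 0.675
t 18.7 grasp [0.6172 0.001  0.0448] yaw -90.03 gap 0.675 F [-2.   0.2  5.8] 
 row cm [ 0.02  0.18 -0.  ] turn -0.001 tilt [-0.002 -1.     0.   ]
```

```bash
python3 -m handwheel '[{"gripper":-1,"x":0,"y":-0.5,"z":0,"turn":0},{"gripper":-1,"x":0,"y":-1.8,"z":0,"turn":0},{"gripper":-1,"x":0,"y":-3.8,"z":0,"turn":0},{"gripper":-1,"x":0,"y":-6,"z":0,"turn":0},{"gripper":-1,"x":0,"y":-7.6,"z":0,"turn":0},{"gripper":-1,"x":0,"y":-8.2,"z":0,"turn":0},{"gripper":-1,"x":0,"y":-8.2,"z":0,"turn":0}]'
python3 -c "
from h import *
cam('side','s9')
go(.492,.286,.1265,-90)"
```

```text
time_s: 19.4
tool_pos: [0.6169, 0.0012, 0.2813]
orientation: [[-1.0, 0.002, -0.0], [0.0, -0.0, -1.0], [-0.002, -1.0, 0.0]]
contact_force: [-0.2, -0.2, -1.3]
finger_gap: 0.675
t 19.45 grasp [0.6165 0.0011 0.1253] yaw -90.02 gap 0.672 F [-0.4 -0.4 -2.1] 
 row cm [ 12.46  -0.13 -28.49] turn -0.0 tilt [-0. -1.  0.]
```

View pics/s9.png

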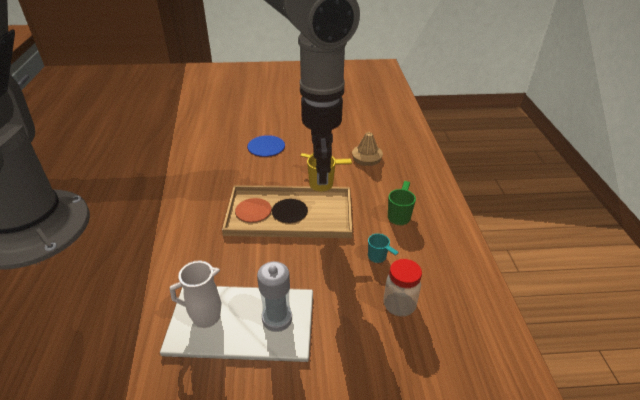

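The cup hangs upright in the fingers at (321,175) above the tray. I carry it to the mat.

```bash
python3 -m handwheel '[{"gripper":-1,"x":0.5,"y":0,"z":-1,"turn":0},{"gripper":-1,"x":1.5,"y":0,"z":-3,"turn":0},{"gripper":-1,"x":3,"y":0,"z":-6,"turn":0},{"gripper":-1,"x":4.5,"y":0,"z":-9,"turn":0},{"gripper":-1,"x":6,"y":0,"z":-12,"turn":0},{"gripper":-1,"x":7.3,"y":0,"z":-15,"turn":0},{"gripper":-1,"x":8.5,"y":0,"z":-18,"turn":0},{"gripper":-1,"x":9.5,"y":0,"z":-20.5,"turn":0}]' && python3 -m handwheel '[{"gripper":-1,"x":1,"y":0,"z":-2.6,"turn":0},{"gripper":-1,"x":2,"y":0,"z":-5,"turn":0},{"gripper":-1,"x":2.7,"y":0,"z":-7,"turn":0},{"gripper":-1,"x":2.9,"y":0,"z":-7.9,"turn":0},{"gripper":-1,"x":2.9,"y":0,"z":-7.9,"turn":0},{"gripper":-1,"x":2.9,"y":0,"z":-7.9,"turn":0}]'
python3 -c "
from h import *
cam('scene','c10');cam('side','s10')
go(.492,.286,.046,-90)"
```

```text
time_s: 20.25
tool_pos: [0.5197, 0.2086, 0.2792]
orientation: [[-1.0, -0.002, 0.002], [-0.002, 0.0, -1.0], [0.002, -1.0, -0.0]]
contact_force: [0.1, 0.5, -0.7]
finger_gap: 0.676
time_s: 20.85
tool_pos: [0.4929, 0.2842, 0.2796]
orientation: [[-1.0, -0.001, -0.001], [0.001, -0.001, -1.0], [0.001, -1.0, 0.001]]
contact_force: [0.7, -0.6, -0.6]
finger_gap: 0.669
t 20.95 grasp [0.4933 0.2837 0.1249] yaw -90.14 gap 0.675 F [ 1.  -0.  -0.8] 
 row cm [ 0.13  7.89 -0.24] turn -0.002 tilt [ 0.    -1.     0.001]
```

View pics/c10.png

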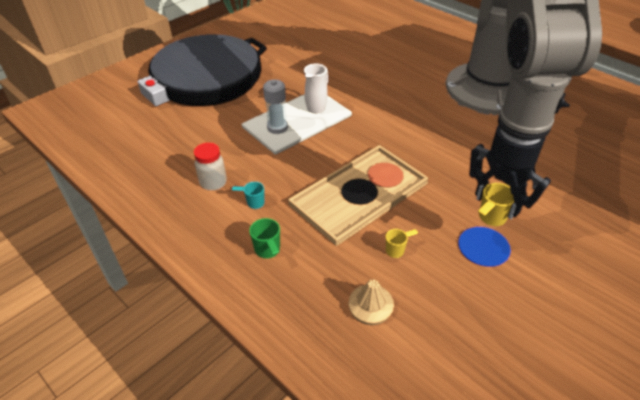

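The cup hangs upright over the mat, cup at (497,200) and mat at (484,246). I lower it.

```bash
python3 -m handwheel '[{"gripper":-1,"x":0.1,"y":1,"z":-0.1,"turn":0},{"gripper":-1,"x":0.1,"y":3,"z":-0.1,"turn":0},{"gripper":-1,"x":0.1,"y":5,"z":-0.1,"turn":0},{"gripper":-1,"x":0.1,"y":6.8,"z":-0.1,"turn":0},{"gripper":-1,"x":0.1,"y":7.6,"z":-0.1,"turn":0},{"gripper":-1,"x":0.1,"y":7.8,"z":-0.1,"turn":0},{"gripper":-1,"x":0.1,"y":7.9,"z":-0.1,"turn":0},{"gripper":-1,"x":0.1,"y":7.9,"z":-0.1,"turn":0}]'
python3 -c "
from h import *
go(.492,.286,.0425,-90)"
```

```text
time_s: 21.75
tool_pos: [0.4921, 0.2863, 0.2018]
orientation: [[-1.0, 0.001, -0.0], [0.0, 0.001, -1.0], [-0.001, -1.0, -0.001]]
contact_force: [0.5, -0.6, -0.7]
finger_gap: 0.673
t 21.75 grasp [0.4921 0.2863 0.0468] yaw -90.03 gap 0.673 F [ 0.5 -0.6 -0.7] 
 row cm [0.01 0.43 0.03] turn -0.0 tilt [-0.001 -1.    -0.001]
```

```bash
python3 -m handwheel '[{"gripper":-1,"x":0,"y":0.1,"z":0,"turn":0},{"gripper":-1,"x":0,"y":0.2,"z":0,"turn":0},{"gripper":-1,"x":0,"y":0.3,"z":0,"turn":0},{"gripper":-1,"x":0,"y":0.4,"z":0,"turn":0},{"gripper":-1,"x":0,"y":0.4,"z":0,"turn":0}]'
python3 -c "
from h import *
go(.492,.286,.0425,-90)"
```

```text
time_s: 22.25
tool_pos: [0.4918, 0.2863, 0.1978]
orientation: [[-1.0, 0.0, -0.0], [0.0, -0.0, -1.0], [-0.0, -1.0, 0.0]]
contact_force: [-1.6, -1.8, 5.9]
finger_gap: 0.676
t 22.25 grasp [0.4918 0.2863 0.0428] yaw -90.02 gap 0.676 F [-1.6 -1.8  5.9] 
 row cm [-0.02  0.03  0.03] turn -0.0 tilt [-0. -1.  0.]
```

```bash
python3 -m handwheel '[{"gripper":0.4,"x":0,"y":0,"z":0,"turn":0},{"gripper":0.6,"x":0,"y":0,"z":0,"turn":0},{"gripper":1,"x":0,"y":0,"z":0,"turn":0},{"gripper":1,"x":0,"y":0,"z":0,"turn":0},{"gripper":1,"x":0,"y":-2,"z":0,"turn":0},{"gripper":1,"x":0,"y":-5,"z":0,"turn":0},{"gripper":1,"x":0,"y":-9,"z":0,"turn":0},{"gripper":1,"x":0,"y":-12,"z":0,"turn":0}]' && python3 -m handwheel '[{"gripper":1,"x":0,"y":-3,"z":0,"turn":0},{"gripper":1,"x":0,"y":-5,"z":0,"turn":0},{"gripper":1,"x":0,"y":-5,"z":0,"turn":0}]'
python3 -c "
from h import *
c=cam('wrist','w11');S=cam('scene','c11');D=cam('side','s11')
for n,k in [('w',c),('S',S),('D',D)]: print(n,'pred cup rim on mat centre',np.round(proj(k,(.492,.286,.062)),1))
go(.522,-.2745,.23,-94.7)"
```

```text
time_s: 23.05
tool_pos: [0.4918, 0.2864, 0.3192]
orientation: [[-1.0, 0.001, -0.0], [0.0, 0.001, -1.0], [-0.001, -1.0, -0.001]]
contact_force: [0.3, 0.1, -0.3]
finger_gap: 1.0
time_s: 23.35
tool_pos: [0.4924, 0.2868, 0.3704]
orientation: [[-1.0, 0.005, -0.0], [0.0, 0.003, -1.0], [-0.005, -1.0, -0.003]]
contact_force: [0.5, 0.8, -0.3]
finger_gap: 0.999
w pred cup rim on mat centre [321.7 192.8]
S pred cup rim on mat centre [490.6 225. ]
D pred cup rim on mat centre [264.7 125.9]
t 23.5 grasp [0.4914 0.2858 0.2112] yaw -90.02 gap 0.997 F [-0.2 -0.3 -0.3] 
 row cm [-3.07 -1.83 56.04] turn 0.082 tilt [ 0.001 -1.     0.001]
```

View pics/w11.png

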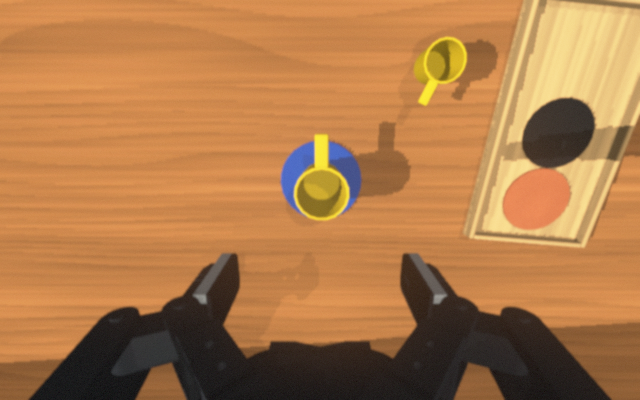

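View pics/s11.png

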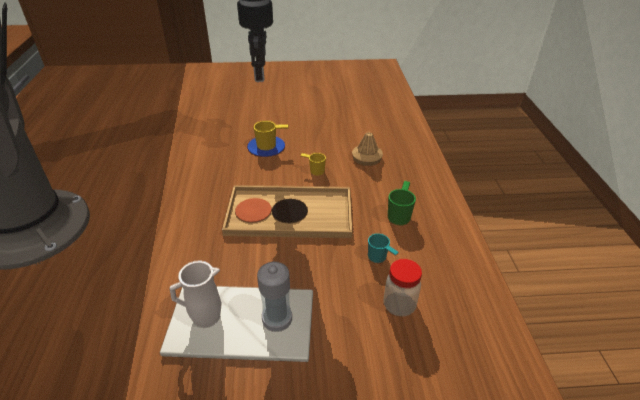

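The cup stands upright on the mat with its rim at (321,193), as predicted for the centre. Both coasters are in view, so I measure them now.

```bash
python3 -c "
from h import *
c=cam('wrist');D=cam('side');S=cam('scene')
for n,k in [('w',c),('D',D),('S',S)]:
  H=cv2.cvtColor(k['frame'],cv2.COLOR_BGR2HSV)
  for nm,P0 in [('clay',(.470,.0195,.01)),('black',(.5497,.0118,.01))]:
    u,v=proj(k,P0); print(n,nm,np.round((u,v),1),H[int(v),int(u)])
    h0=H[int(v),int(u)]
    m=(H[...,2]<75) if nm=='black' else (cv2.inRange(H,(0,140,70),(11,190,255))>0)
    m=m.astype(np.uint8); r=48; a,b=max(0,int(v)-r),max(0,int(u)-r); sub=m[a:a+2*r,b:b+2*r]
    cs=cv2.findContours(sub,cv2.RETR_EXTERNAL,cv2.CHAIN_APPROX_NONE)[0]; q=max(cs,key=cv2.contourArea).reshape(-1,2)+[b,a]
    P=np.array([onz(k,x,y,.01)[:2] for x,y in q]).astype(np.float32)
    print('   ',np.round(cv2.minEnclosingCircle(P)[0],4),round(cv2.minEnclosingCircle(P)[1],4))
"
```

```text
w clay [537.8 197. ] [ 10 160 234]
    [0.4688 0.0212] 0.0399
w black [561.4 129.7] [15 60 60]
    [0.5482 0.0143] 0.0389
D clay [253.5 209.1] [  9 170 192]
    [0.4693 0.018 ] 0.0404
D black [289.9 210. ] [ 8 91 42]
    [0.5473 0.0111] 0.04
S clay [385.  173.6] [  9 159 226]
    [0.4724 0.0206] 0.0403
S black [358.6 190.1] [ 0  0 29]
    [0.5504 0.0135] 0.038
```

```bash
python3 -m handwheel '[{"gripper":1,"x":-0.2,"y":0,"z":2,"turn":0},{"gripper":1,"x":-0.5,"y":-0.5,"z":6,"turn":0.02},{"gripper":1,"x":-0.8,"y":-1,"z":10,"turn":0.03},{"gripper":1,"x":-1.1,"y":-1.5,"z":14.5,"turn":0.04},{"gripper":1,"x":-1.4,"y":-1.8,"z":19,"turn":0.05},{"gripper":1,"x":-1.7,"y":-1.8,"z":23.5,"turn":0.06},{"gripper":1,"x":-2,"y":-1.8,"z":28,"turn":0.07},{"gripper":1,"x":-2.3,"y":-1.8,"z":32.5,"turn":0.08}]' && python3 -c "
from h import *
go(.522,-.2745,.22,-94.7)"
```

```text
time_s: 24.45
tool_pos: [0.5143, -0.0406, 0.3845]
orientation: [[-0.997, -0.001, -0.08], [0.08, -0.0, -0.997], [0.001, -1.0, 0.0]]
contact_force: [0.9, -0.9, -0.5]
finger_gap: 0.999
t 24.45 grasp [ 0.5143 -0.0406  0.2295] yaw -94.61 gap 0.999 F [ 0.9 -0.9 -0.5] 
 row cm [-2.65  0.95 23.25] turn 0.002 tilt [ 0.001 -1.     0.   ]
```

```bash
python3 -m handwheel '[{"gripper":1,"x":-0.5,"y":0,"z":4.5,"turn":0},{"gripper":1,"x":-1,"y":0,"z":9,"turn":0},{"gripper":1,"x":-1.5,"y":0,"z":13.5,"turn":0},{"gripper":1,"x":-2,"y":0,"z":17.5,"turn":0},{"gripper":1,"x":-2.4,"y":0.5,"z":21,"turn":0},{"gripper":1,"x":-2.6,"y":0.9,"z":22.9,"turn":0},{"gripper":1,"x":-2.6,"y":0.9,"z":23.2,"turn":0},{"gripper":1,"x":-2.6,"y":0.9,"z":23.2,"turn":0}]' && python3 -m handwheel '[{"gripper":1,"x":0,"y":0,"z":0,"turn":0},{"gripper":1,"x":0,"y":0,"z":0,"turn":0}]'; python3 -c "
from h import *
c=cam('wrist','w12'); print(proj(c,(.5222,-.2745,.141)),proj(c,(.402,-.26,.124)))
go(.522,-.2745,.1125,-94.7)"
```

```text
time_s: 25.25
tool_pos: [0.5218, -0.272, 0.3753]
orientation: [[-0.997, -0.001, -0.081], [0.081, 0.001, -0.997], [0.002, -1.0, -0.001]]
contact_force: [-0.1, -0.0, 1.4]
finger_gap: 1.002
time_s: 25.45
tool_pos: [0.5224, -0.2705, 0.3764]
orientation: [[-0.997, 0.0, -0.078], [0.078, 0.001, -0.997], [-0.0, -1.0, -0.001]]
contact_force: [0.4, 0.4, -0.8]
finger_gap: 1.002
(np.float64(325.3518802624419), np.float64(215.69289675073293)) (np.float64(318.98496801066057), np.float64(325.9252298888283))
t 25.5 grasp [ 0.5223 -0.2707  0.2214] yaw -94.47 gap 1.0 F [-0.4 -0.1  0.2] 
 row cm [1.000e-02 1.089e+01 3.900e-01] turn 0.004 tilt [-0. -1. -0.]
```

View pics/w12.png

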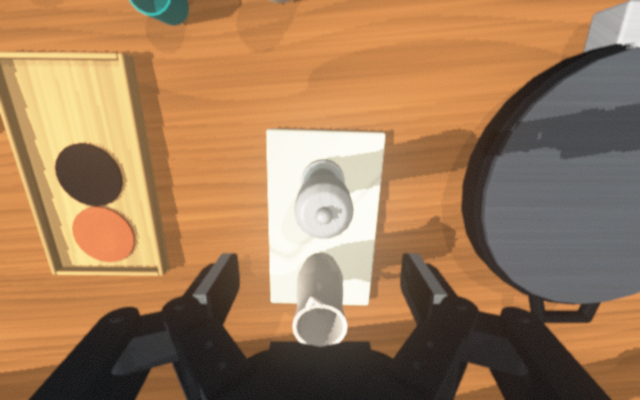

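The mill ball is at (324,214), as predicted, and the pitcher rim is at (320,326). I descend on the mill.

```bash
python3 -m handwheel '[{"gripper":1,"x":0,"y":2,"z":0.2,"turn":0},{"gripper":1,"x":0,"y":4.5,"z":0.2,"turn":0},{"gripper":1,"x":0,"y":7,"z":0.2,"turn":0},{"gripper":1,"x":0,"y":9.5,"z":0.2,"turn":0},{"gripper":1,"x":0,"y":10.6,"z":0.2,"turn":0},{"gripper":1,"x":0,"y":10.9,"z":0.2,"turn":0},{"gripper":1,"x":0,"y":10.9,"z":0.2,"turn":0}]'
python3 -c "
from h import *
go(.522,-.2745,.1125,-94.7)"
```

```text
time_s: 26.2
tool_pos: [0.5222, -0.2739, 0.2677]
orientation: [[-0.997, 0.0, -0.08], [0.08, -0.0, -0.997], [-0.0, -1.0, 0.0]]
contact_force: [-0.2, 0.2, -0.0]
finger_gap: 0.997
t 26.2 grasp [ 0.5222 -0.2739  0.1127] yaw -94.57 gap 0.997 F [-0.2  0.2 -0. ] 
 row cm [0.01 0.02 0.06] turn 0.002 tilt [-0. -1.  0.]
```

```bash
python3 -m handwheel '[{"gripper":0.5,"x":0,"y":0,"z":0,"turn":0},{"gripper":0.2,"x":0,"y":0,"z":0,"turn":0},{"gripper":0,"x":0,"y":0,"z":0,"turn":0},{"gripper":-0.5,"x":0,"y":0,"z":0,"turn":0},{"gripper":-1,"x":0,"y":0,"z":0,"turn":0},{"gripper":-1,"x":0,"y":0,"z":0,"turn":0},{"gripper":-1,"x":0,"y":0,"z":0,"turn":0},{"gripper":-1,"x":0,"y":0,"z":0,"turn":0}]' 35 && python3 -m handwheel '[{"gripper":-1,"x":0,"y":-0.8,"z":0,"turn":0},{"gripper":-1,"x":0,"y":-2.3,"z":0,"turn":0},{"gripper":-1,"x":0,"y":-4,"z":0,"turn":0},{"gripper":-1,"x":0,"y":-5.5,"z":0,"turn":0},{"gripper":-1,"x":0,"y":-6.6,"z":0,"turn":0},{"gripper":-1,"x":0,"y":-7,"z":0,"turn":0}]'
python3 -c "
from h import *
go(.5495,.0122,.181,-94.7)"
```

```text
time_s: 27.0
tool_pos: [0.5223, -0.2743, 0.2684]
orientation: [[-0.997, 0.002, -0.08], [0.08, -0.001, -0.997], [-0.002, -1.0, 0.001]]
contact_force: [-0.9, -0.2, 5.8]
finger_gap: 0.571
time_s: 27.6
tool_pos: [0.5221, -0.2743, 0.339]
orientation: [[-0.997, 0.002, -0.08], [0.08, -0.001, -0.997], [-0.002, -1.0, 0.001]]
contact_force: [0.3, 0.5, -2.8]
finger_gap: 0.574
t 27.6 grasp [ 0.5221 -0.2743  0.184 ] yaw -94.6 gap 0.574 F [ 0.3  0.5 -2.8] 
 row cm [ -0.43   0.28 -28.78] turn 0.002 tilt [-0.002 -1.     0.001]
```

```bash
python3 -m handwheel '[{"gripper":-1,"x":0,"y":0,"z":-1,"turn":0},{"gripper":-1,"x":-0.1,"y":0,"z":-3,"turn":0},{"gripper":-1,"x":-0.1,"y":0,"z":-6,"turn":0},{"gripper":-1,"x":-0.2,"y":0,"z":-9,"turn":0},{"gripper":-1,"x":-0.2,"y":0,"z":-12,"turn":0},{"gripper":-1,"x":-0.3,"y":0,"z":-15,"turn":0},{"gripper":-1,"x":-0.4,"y":0,"z":-18,"turn":0},{"gripper":-1,"x":-0.4,"y":0,"z":-21,"turn":0}]' && python3 -m handwheel '[{"gripper":-1,"x":0,"y":0,"z":-3,"turn":0},{"gripper":-1,"x":0,"y":0,"z":-5.5,"turn":0},{"gripper":-1,"x":0,"y":0,"z":-7.3,"turn":0},{"gripper":-1,"x":0,"y":0,"z":-7.8,"turn":0},{"gripper":-1,"x":0,"y":0,"z":-7.8,"turn":0},{"gripper":-1,"x":0,"y":0,"z":-7.8,"turn":0},{"gripper":-1,"x":0,"y":0,"z":-7.8,"turn":0}]'
python3 -c "
from h import *
c=cam('side','s13')
go(.5495,.0122,.1135,-94.7)"
```

```text
time_s: 28.4
tool_pos: [0.5421, -0.0631, 0.3364]
orientation: [[-0.997, -0.002, -0.079], [0.079, 0.0, -0.997], [0.002, -1.0, -0.0]]
contact_force: [-1.0, -0.8, -3.2]
finger_gap: 0.576
time_s: 29.1
tool_pos: [0.5487, 0.0111, 0.337]
orientation: [[-0.997, -0.0, -0.082], [0.082, -0.001, -0.997], [0.0, -1.0, 0.001]]
contact_force: [-0.4, -0.5, -2.8]
finger_gap: 0.575
t 29.15 grasp [0.5488 0.0113 0.1821] yaw -94.71 gap 0.57 F [-0.5  0.9 -2.5] 
 row cm [-0.07  6.86 -0.1 ] turn -0.0 tilt [ 0.    -1.     0.001]
```

View pics/s13.png

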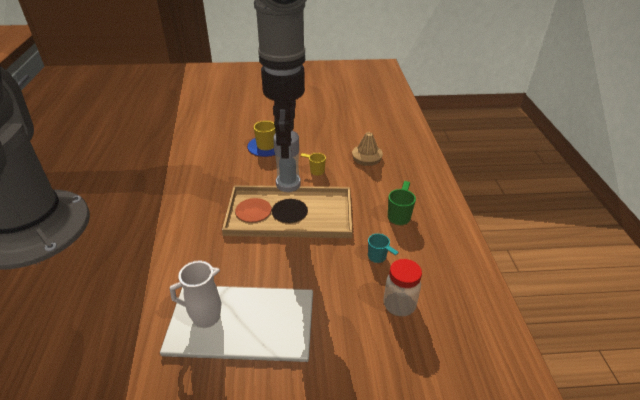

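The mill is over the black coaster, its foot at (288,183). Contact is expected with the grasp point at about z 0.111, so I lower it to 0.1135 first.

```bash
python3 -m handwheel '[{"gripper":-1,"x":0,"y":1,"z":0,"turn":0},{"gripper":-1,"x":0,"y":2.8,"z":0,"turn":0},{"gripper":-1,"x":0,"y":4.6,"z":0,"turn":0},{"gripper":-1,"x":0,"y":5.8,"z":0,"turn":0},{"gripper":-1,"x":0,"y":6.4,"z":0,"turn":0},{"gripper":-1,"x":0,"y":6.6,"z":0,"turn":0},{"gripper":-1,"x":0,"y":6.7,"z":0,"turn":0},{"gripper":-1,"x":0,"y":6.7,"z":0,"turn":0}]'
python3 -c "
from h import *
go(.5495,.0122,.1105,-94.7)"
```

```text
time_s: 29.95
tool_pos: [0.5492, 0.0126, 0.2707]
orientation: [[-0.997, 0.001, -0.08], [0.08, 0.0, -0.997], [-0.001, -1.0, -0.0]]
contact_force: [0.2, 0.5, -3.4]
finger_gap: 0.57
t 29.95 grasp [0.5492 0.0126 0.1157] yaw -94.6 gap 0.57 F [ 0.2  0.5 -3.4] 
 row cm [-0.04  0.52  0.04] turn 0.002 tilt [-0.001 -1.    -0.   ]
```

```bash
python3 -m handwheel '[{"gripper":-1,"x":0,"y":0.1,"z":0,"turn":0},{"gripper":-1,"x":0,"y":0.2,"z":0,"turn":0},{"gripper":-1,"x":0,"y":0.3,"z":0,"turn":0},{"gripper":-1,"x":0,"y":0.4,"z":0,"turn":0},{"gripper":-1,"x":0,"y":0.45,"z":0,"turn":0},{"gripper":-1,"x":0,"y":0.45,"z":0,"turn":0}]'
python3 -c "
from h import *
go(.5495,.0122,.1105,-94.7)"
```

```text
time_s: 30.55
tool_pos: [0.5491, 0.0126, 0.2664]
orientation: [[-0.997, 0.001, -0.08], [0.08, -0.0, -0.997], [-0.001, -1.0, 0.0]]
contact_force: [-1.6, 1.0, 4.6]
finger_gap: 0.568
t 30.55 grasp [0.5491 0.0126 0.1114] yaw -94.6 gap 0.568 F [-1.6  1.   4.6] 
 row cm [-0.04  0.09  0.04] turn 0.002 tilt [-0.001 -1.     0.   ]
```

```bash
python3 -m handwheel '[{"gripper":0.25,"x":0,"y":0,"z":0,"turn":0},{"gripper":0.4,"x":0,"y":0,"z":0,"turn":0},{"gripper":1,"x":0,"y":0,"z":0,"turn":0},{"gripper":1,"x":0,"y":0,"z":0,"turn":0},{"gripper":1,"x":0,"y":-2,"z":0,"turn":0},{"gripper":1,"x":0,"y":-5,"z":0,"turn":0},{"gripper":1,"x":0,"y":-9,"z":0,"turn":0},{"gripper":1,"x":0,"y":-12,"z":0,"turn":0}]' && python3 -c "
from h import *
go(.402,-.260,.22,-82)"
```

```text
time_s: 31.35
tool_pos: [0.549, 0.0127, 0.3878]
orientation: [[-0.997, 0.001, -0.08], [0.08, 0.0, -0.997], [-0.001, -1.0, -0.0]]
contact_force: [1.0, 0.1, 1.0]
finger_gap: 1.004
t 31.35 grasp [0.549  0.0127 0.2328] yaw -94.59 gap 1.004 F [1.  0.1 1. ] 
 row cm [12.47  1.25 28.36] turn -0.22 tilt [-0.001 -1.    -0.   ]
```

```bash
python3 -m handwheel '[{"gripper":1,"x":1.2,"y":-1,"z":3,"turn":-0.03},{"gripper":1,"x":3,"y":-1,"z":7,"turn":-0.06},{"gripper":1,"x":4.8,"y":-1,"z":11,"turn":-0.1},{"gripper":1,"x":6.6,"y":-1,"z":15,"turn":-0.14},{"gripper":1,"x":8.4,"y":-1,"z":19,"turn":-0.18},{"gripper":1,"x":10,"y":-0.5,"z":22.5,"turn":-0.22},{"gripper":1,"x":11.2,"y":0,"z":25.5,"turn":-0.22},{"gripper":1,"x":12,"y":0.5,"z":27.5,"turn":-0.22}]' && python3 -m handwheel '[{"gripper":1,"x":0.5,"y":0.5,"z":0.6,"turn":0},{"gripper":1,"x":0.5,"y":0.5,"z":0.6,"turn":0},{"gripper":1,"x":0.5,"y":0.5,"z":0.6,"turn":0}]'; python3 -c "
from h import *
c=cam('wrist','w14');D=cam('side','s14'); print(proj(c,(.402,-.26,.124)))
go(.402,-.260,.084,-82)"
```

```text
time_s: 32.15
tool_pos: [0.4056, -0.2541, 0.3806]
orientation: [[-0.991, -0.0, 0.136], [-0.136, -0.001, -0.991], [0.0, -1.0, 0.001]]
contact_force: [-0.0, -0.1, -0.5]
finger_gap: 1.001
time_s: 32.45
tool_pos: [0.4038, -0.2574, 0.3757]
orientation: [[-0.99, 0.0, 0.141], [-0.141, 0.001, -0.99], [-0.0, -1.0, -0.001]]
contact_force: [1.0, 0.8, -0.2]
finger_gap: 0.999
(np.float64(323.1261242832899), np.float64(211.52091412367014))
t 32.55 grasp [ 0.404  -0.2573  0.2209] yaw -81.85 gap 1.001 F [0.1 0.5 0.2] 
 row cm [ 0.25 13.69  0.24] turn 0.003 tilt [-0.001 -1.    -0.   ]
```

View pics/w14.png

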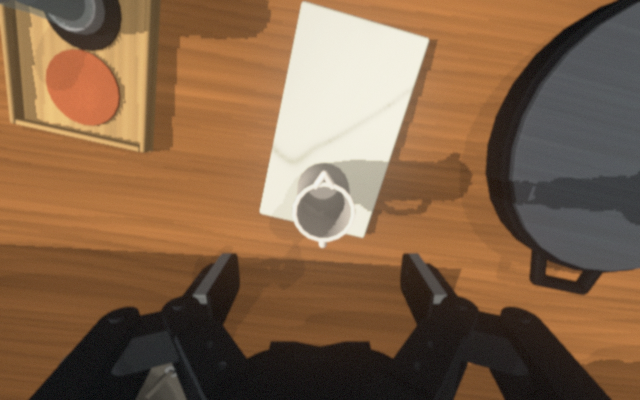

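View pics/s14.png

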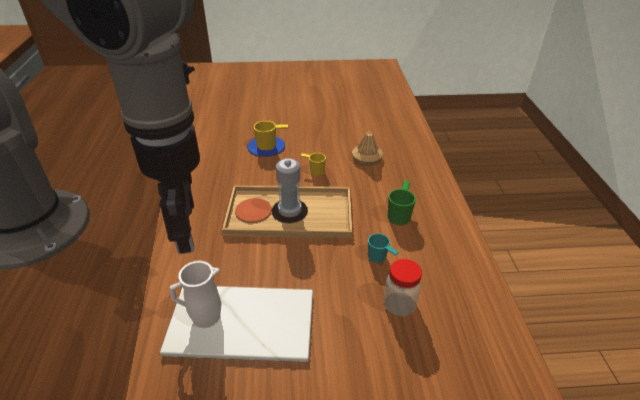

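The mill stands on the black coaster at side (289,190). The pitcher rim is at wrist (323,211), as predicted, with spout and handle aligned with the view. I descend on the pitcher.

```bash
python3 -m handwheel '[{"gripper":1,"x":0.2,"y":2,"z":0.1,"turn":0},{"gripper":1,"x":0.2,"y":4.5,"z":0.1,"turn":0},{"gripper":1,"x":0.2,"y":7,"z":0.1,"turn":0},{"gripper":1,"x":0.2,"y":9.5,"z":0.1,"turn":0},{"gripper":1,"x":0.2,"y":12,"z":0.1,"turn":0},{"gripper":1,"x":0.2,"y":13.3,"z":0.1,"turn":0},{"gripper":1,"x":0.2,"y":13.7,"z":0.1,"turn":0},{"gripper":1,"x":0.2,"y":13.7,"z":0.1,"turn":0}]'
python3 -c "
from h import *
go(.402,-.260,.084,-82)"
```

```text
time_s: 33.35
tool_pos: [0.4018, -0.2592, 0.2386]
orientation: [[-0.99, -0.0, 0.141], [-0.141, 0.001, -0.99], [0.0, -1.0, -0.001]]
contact_force: [0.3, -0.2, 0.1]
finger_gap: 1.0
t 33.35 grasp [ 0.4018 -0.2592  0.0836] yaw -81.91 gap 1.0 F [ 0.3 -0.2  0.1] 
 row cm [-0.01 -0.04  0.09] turn 0.002 tilt [ 0.    -1.    -0.001]
```

```bash
python3 -m handwheel '[{"gripper":0.6,"x":0,"y":0,"z":0,"turn":0},{"gripper":0.3,"x":0,"y":0,"z":0,"turn":0},{"gripper":0.1,"x":0,"y":0,"z":0,"turn":0},{"gripper":-0.5,"x":0,"y":0,"z":0,"turn":0},{"gripper":-1,"x":0,"y":0,"z":0,"turn":0},{"gripper":-1,"x":0,"y":0,"z":0,"turn":0},{"gripper":-1,"x":0,"y":0,"z":0,"turn":0},{"gripper":-1,"x":0,"y":0,"z":0,"turn":0}]' 35 && python3 -c "
from h import *
go(.402,-.260,.084,-82)" && python3 -m handwheel '[{"gripper":-1,"x":0,"y":-0.5,"z":0,"turn":0},{"gripper":-1,"x":0,"y":-1.5,"z":0,"turn":0},{"gripper":-1,"x":0,"y":-3,"z":0,"turn":0},{"gripper":-1,"x":0,"y":-4.5,"z":0,"turn":0},{"gripper":-1,"x":0,"y":-5.6,"z":0,"turn":0},{"gripper":-1,"x":0,"y":-6,"z":0,"turn":0}]'
python3 -c "
from h import *
go(.4703,.0199,.144,-82)"
```

```text
time_s: 34.15
tool_pos: [0.4018, -0.2601, 0.2399]
orientation: [[-0.99, 0.002, 0.139], [-0.139, -0.001, -0.99], [-0.002, -1.0, 0.001]]
contact_force: [-1.4, 0.3, 6.5]
finger_gap: 0.658
t 34.15 grasp [ 0.4018 -0.2601  0.0849] yaw -82.0 gap 0.658 F [-1.4  0.3  6.5] 
 row cm [-0.02  0.09 -0.01] turn -0.0 tilt [-0.002 -1.     0.001]
time_s: 34.75
tool_pos: [0.4014, -0.2599, 0.3001]
orientation: [[-0.99, 0.002, 0.139], [-0.139, -0.001, -0.99], [-0.002, -1.0, 0.001]]
contact_force: [-0.3, 0.5, -4.4]
finger_gap: 0.66
t 34.75 grasp [ 0.4014 -0.2599  0.1451] yaw -82.0 gap 0.66 F [-0.3  0.5 -4.4] 
 row cm [-10.72   0.09 -26.75] turn 0.0 tilt [-0.002 -1.     0.001]
```

```bash
python3 -m handwheel '[{"gripper":-1,"x":-0.4,"y":0,"z":-1,"turn":0},{"gripper":-1,"x":-1.2,"y":0,"z":-3,"turn":0},{"gripper":-1,"x":-2.4,"y":0,"z":-6,"turn":0},{"gripper":-1,"x":-3.6,"y":0,"z":-9,"turn":0},{"gripper":-1,"x":-4.8,"y":0,"z":-12,"turn":0},{"gripper":-1,"x":-6,"y":0,"z":-15,"turn":0},{"gripper":-1,"x":-7.2,"y":0,"z":-18,"turn":0},{"gripper":-1,"x":-8.4,"y":0,"z":-21,"turn":0}]' && python3 -m handwheel '[{"gripper":-1,"x":-1,"y":0,"z":-2.5,"turn":0},{"gripper":-1,"x":-1.8,"y":0,"z":-4.5,"turn":0},{"gripper":-1,"x":-2.2,"y":0,"z":-5.5,"turn":0},{"gripper":-1,"x":-2.3,"y":0,"z":-5.7,"turn":0},{"gripper":-1,"x":-2.3,"y":0,"z":-5.7,"turn":0},{"gripper":-1,"x":-2.3,"y":0,"z":-5.7,"turn":0},{"gripper":-1,"x":-2.3,"y":0,"z":-5.7,"turn":0}]'
python3 -c "
from h import *
c=cam('side','s15')
go(.4703,.0199,.0855,-82)"
```

```text
time_s: 35.55
tool_pos: [0.4548, -0.038, 0.298]
orientation: [[-0.99, -0.001, 0.14], [-0.14, 0.0, -0.99], [0.001, -1.0, -0.0]]
contact_force: [0.9, -0.1, -3.5]
finger_gap: 0.661
time_s: 36.25
tool_pos: [0.4698, 0.0183, 0.2986]
orientation: [[-0.991, -0.0, 0.137], [-0.137, -0.001, -0.991], [0.001, -1.0, 0.0]]
contact_force: [-1.3, 0.0, -4.3]
finger_gap: 0.649
t 36.3 grasp [0.4698 0.0185 0.1436] yaw -82.1 gap 0.657 F [ 0.4 -1.1 -2.8] 
 row cm [-0.07  5.81 -0.14] turn -0.002 tilt [ 0. -1.  0.]
```

View pics/s15.png

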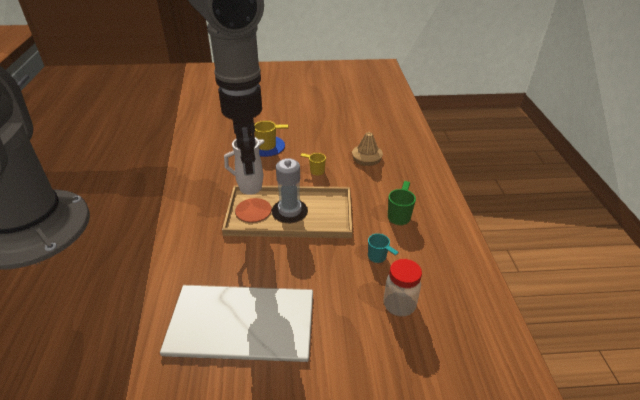

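The pitcher hangs over the clay coaster, its foot at (250,190), clear of the mill. I lower it.

```bash
python3 -m handwheel '[{"gripper":-1,"x":0,"y":1,"z":-0.05,"turn":0},{"gripper":-1,"x":0,"y":2.5,"z":-0.05,"turn":0},{"gripper":-1,"x":0,"y":4,"z":-0.05,"turn":0},{"gripper":-1,"x":0,"y":5.1,"z":-0.05,"turn":0},{"gripper":-1,"x":0,"y":5.6,"z":-0.05,"turn":0},{"gripper":-1,"x":0,"y":5.7,"z":-0.05,"turn":0},{"gripper":-1,"x":0,"y":5.8,"z":-0.05,"turn":0},{"gripper":-1,"x":0,"y":5.8,"z":-0.05,"turn":0}]'
python3 -c "
from h import *
go(.4703,.0199,.0825,-82)"
```

```text
time_s: 37.1
tool_pos: [0.4702, 0.02, 0.2411]
orientation: [[-0.99, 0.001, 0.139], [-0.139, 0.0, -0.99], [-0.001, -1.0, 0.0]]
contact_force: [0.4, -0.2, -5.1]
finger_gap: 0.651
t 37.1 grasp [0.4702 0.02   0.0861] yaw -81.99 gap 0.651 F [ 0.4 -0.2 -5.1] 
 row cm [-0.01  0.36  0.01] turn 0.0 tilt [-0.001 -1.     0.   ]
```

```bash
python3 -m handwheel '[{"gripper":-1,"x":0,"y":0.1,"z":0,"turn":0},{"gripper":-1,"x":0,"y":0.2,"z":0,"turn":0},{"gripper":-1,"x":0,"y":0.28,"z":0,"turn":0},{"gripper":-1,"x":0,"y":0.34,"z":0,"turn":0},{"gripper":-1,"x":0,"y":0.34,"z":0,"turn":0}]'
python3 -c "
from h import *
go(.4703,.0199,.0825,-82)"
```

```text
time_s: 37.6
tool_pos: [0.4702, 0.02, 0.2379]
orientation: [[-0.99, 0.001, 0.139], [-0.139, -0.0, -0.99], [-0.001, -1.0, 0.0]]
contact_force: [-2.0, -0.5, 4.7]
finger_gap: 0.657
t 37.6 grasp [0.4702 0.02   0.0829] yaw -81.99 gap 0.657 F [-2.  -0.5  4.7] 
 row cm [-0.01  0.04  0.01] turn 0.0 tilt [-0.001 -1.     0.   ]
```

```bash
python3 -m handwheel '[{"gripper":0.4,"x":0,"y":0,"z":0,"turn":0},{"gripper":0.55,"x":0,"y":0,"z":0,"turn":0},{"gripper":1,"x":0,"y":0,"z":0,"turn":0},{"gripper":1,"x":0,"y":0,"z":0,"turn":0},{"gripper":1,"x":0,"y":-2,"z":0,"turn":0},{"gripper":1,"x":0,"y":-5,"z":0,"turn":0},{"gripper":1,"x":0,"y":-9,"z":0,"turn":0},{"gripper":1,"x":0,"y":-13,"z":0,"turn":0}]' && python3 -m handwheel '[{"gripper":1,"x":0,"y":-3,"z":0,"turn":0},{"gripper":1,"x":0,"y":-5,"z":0,"turn":0},{"gripper":1,"x":0,"y":-6,"z":0,"turn":0},{"gripper":1,"x":0,"y":-6,"z":0,"turn":0},{"gripper":1,"x":0,"y":-6,"z":0,"turn":0},{"gripper":1,"x":0,"y":-6,"z":0,"turn":0}]'
python3 -c "
from h import *
c=cam('wrist','w16');D=cam('side','s16');S=cam('scene','c16')
for n,k in [('w',c),('D',D),('S',S)]:
  for nm,P in [('ball',(.5495,.0125,.1385)),('pit',(.4702,.0198,.122)),('cup',(.492,.286,.062))]: print(n,nm,np.round(proj(k,P),1))
go(.47,.02,.3)
"
```

```text
time_s: 38.4
tool_pos: [0.4696, 0.02, 0.3684]
orientation: [[-0.99, -0.001, 0.139], [-0.139, 0.0, -0.99], [0.001, -1.0, -0.0]]
contact_force: [0.5, -0.3, 0.2]
finger_gap: 1.0
time_s: 39.0
tool_pos: [0.4696, 0.0199, 0.4258]
orientation: [[-0.99, -0.003, 0.139], [-0.139, -0.0, -0.99], [0.003, -1.0, -0.0]]
contact_force: [0.1, -0.1, -0.1]
finger_gap: 0.998
w ball [341.4 110.6]
w pit [320.4 190.9]
w cup [ 95.1 128.1]
D ball [287.5 161.7]
D pit [248.9 167.6]
D cup [264.7 125.9]
S ball [361.8 143.1]
S pit [389.4 133.3]
S cup [490.6 225. ]
t 39.15 grasp [0.4698 0.02   0.2713] yaw -81.99 gap 0.998 F [-0.3 -0.  -0.7] 
 row cm [-0.02 -2.87 -0.  ] turn 0 tilt [ 0.002 -1.    -0.   ]
```

View pics/w16.png

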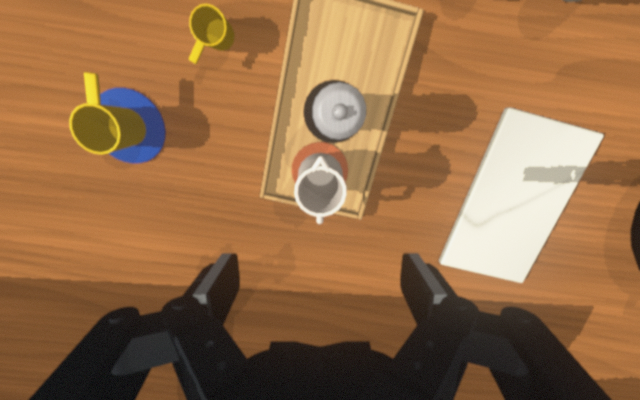

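View pics/s16.png

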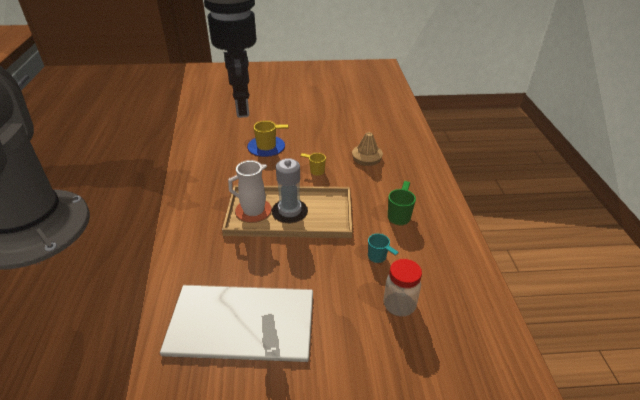

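View pics/c16.png

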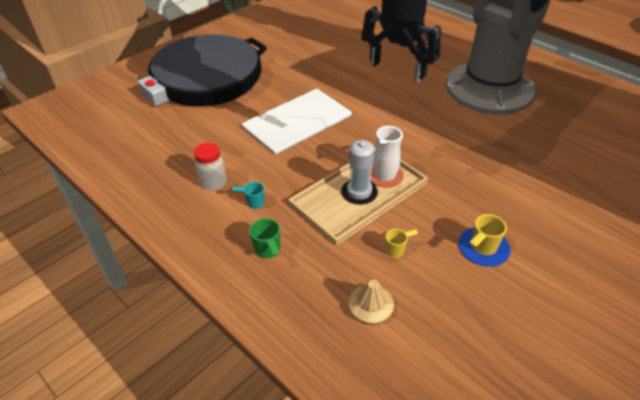

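All three views agree with the predictions: mill ball at wrist (341,111), pitcher rim (320,191), cup (95,129). The reamer (367,150) and the salt jar (403,288) in the side view have not moved. I hand in.

```bash
python3 -c "
from workcell import manip
print(manip.hand_in())"
```

```text
the job is handed in; nothing more can be done
None
```

The job is done and handed in at about 39 s on the robot's clock, with no verdict reported. I stood the mill and the pitcher on the marble board, then the yellow cup on the blue mat. Last, I put the mill back on the black coaster and the pitcher back on the terracotta coaster.

- **Position:** In the last wrist picture all three stood upright with the gripper clear above them. The mill ball, pitcher rim and cup rim lay within about 1–2 px of where centred placing predicts, which is a few millimetres against the 15 mm allowed. My estimates of the coaster centres from different views disagreed by up to about 3 mm.
- **Force:** Readings at set-down stayed within about 7 N.
- **Left alone:** The reamer and the salt jar showed at the same pixels as at the start.
- **Regrip:** My first grip on the pitcher read wider than the 48 mm neck, so I regripped 12 mm lower before lifting. No check failed.

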